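# Slide the steel mixing plate over the board's edge and move it to the plate rest

### The arm

A 6-joint arm with a two-finger parallel gripper is mounted at the origin on the work surface. World frame = base frame: x ahead of the robot, y to its left, z up, the work surface at z = 0. Lengths are in mm, angles in rad, forces in N, time in s.
With the tool pointing down it reaches from about 350 to 875 mm from the base axis. Payload 4.2 kg.
Tool frame: the origin (TCP) lies between the finger pads; the fingertips stand 17 mm ahead of it and the grasp point (between the pads) lies 2 mm behind it (nose_length is the distance from the TCP to the fingertips, in mm); z points along the fingers, y is the direction in which the jaws open and shut (so a half turn about z gives the same grasp; the last joint's range is limited). The gripper opens to 85 mm and grips with 20 to 120 N. Pads are 22 mm wide; open, the fingers measure 114 mm over their backs; the gripper's body (76 mm by 85 mm) begins 54 mm behind the grasp point. The pads swing forward as they close: fully open they stand 13 mm farther back than shut.
Start: joints at [-0.887, 0.385, 0.008, 0, -1.194, -0.259], TCP at [257.599, -569.422, 216.712] pointing down, gripper open.
Joint ranges: [-3.14, 3.14], [-1.21, 2.06], [-1.07, 1.41], [-3.16, 2.05], [-2.99, -0.16], [-3.1, 3.1]. Speed limits (rad/s): [2.79, 2.79, 3.14, 3.14, 3.14, 3.14].

### API

Orientations are given as a unit quaternion [x, y, z, w].
In Python, from bench import * gives the robot as it stands.
- The arm moves only by the tool jog_arm, never from a script. Its argument "increments" is a list of rows, each a list of 4 numbers: the shift along the tool's x, y, z in m, then the turn about the tool's z in degrees. A call has 1 to 10 rows; each row is the pose to reach, as a shift and turn from the pose measured when the call began, along the tool's axes at that moment; what a row does not reach only later rows make up. A row lasts 1/8 s, in which the tool goes at most 62.5 mm and 10.7 degrees, less where a joint would pass 70% of its speed; a pose out of reach is approached as far as the arm can. A call with a gripper value outside its range is refused whole. "hand" is the gripper's target within -1 to 1 (fully open at 1, half-way at 0, shut at -1), set as the call begins (left out, the last holds). The fingers move at their own pace and stop on an object; the grip force is fixed at half the most. Time passes only in rows, so rows that repeat a pose let the fingers close. It gives the time, the measured TCP pose, the force and the opening at its end, in the units of the state.
- read_state(): the state, without advancing time (a new reading comes with each control period).
- get_image(name): name is "side" or "top" or "wrist"; returns the picture (400x640x3 uint8, red, green, blue); there is no depth.
- calibration(name): a dict with "fx", "fy", "cx", "cy" (pixels), "position" and "rotation" of the camera in the world; the wrist camera has in their place "hand_eye" (4x4, takes a point from camera to tool coordinates, whose origin is the TCP and whose axes are the flange's). Camera axes: x right, y up, looking along -z (the intrinsics and any distortion apply to the point x, -y, -z); pixel columns grow to the right and rows downward; lengths in mm; the calibration is good to about 2 mm. The wrist camera is an equidistant fisheye: a pixel r from the principal point sees the ray r / f radians off the axis. A picture is of the moment at which its call begins: read the wrist's pose just before it. calibration takes no time and is no camera call.
- job_done(): hands the job in, once; it reports no verdict.
The state is a dict: "clock": time; "joints": joint angles; "joint_vel": joint speeds; "joint_efforts": joint torques, N m; "position": TCP position; "ee_rot": TCP orientation; "contact_force": force on the tool from outside, world axes, zero at the start; "wrist_torque": the same for the moment, N m; "gripper_width": finger opening in mm.
Only numpy, scipy, OpenCV 4.12 (cv2) and the standard library are available. Lean on these libraries where they do the work, as an engineer would, in place of code of your own. Each camera call takes 0.05 s, during which the arm holds its last target.

### The job

The thin steel paint-mixing plate lies flat on the wooden board, too thin to be taken up where it lies: slide it over the board, without lifting it and under no more than about 12 N (more scratches the wood), until its near end sticks out about 35 mm over the board's front edge, the one facing the robot. Take it by that overhanging end, lift it off, lay it flat, straight and centred on the green rest, and push its far end home against the brass stop with a steady 8 N or so for about a second (never ram it), then let go with it still touching. Leave the paint jar, the tin and the brush where they are.

Things in the scene. Friction and masses are not known exactly. Their poses are not given: they have to be found in the camera images.
- board: raised wooden work board, 220 (x) by 240 (y) mm, fixed, its top face 45 mm above this origin; origin under its middle at about bench height (the board's height differs by some mm from time to time), x points away from the robot towards the back of the board, z up. Smooth wood, no rim: the plate slides on it with friction 0.2 to 0.3; fingertips pressed on it with about 7 N carry it along, with much less they slip
- board_edge (a point): middle of the board's front top edge (the edge facing the robot), at the height of the board's top face; the plate has to stick out over it
- plate: thin steel paint-mixing plate with dabs of dried paint, 130 (x, long) by 64 (y) by 3 (z) mm, about 0.2 kg, loose on the board; origin at the middle of its underside, z up. Its -x end is the near one that must stick out
- plate_near_end (a point): middle of the plate's near short end (65 mm from its middle along its -x), half way up its thickness
- plate_far_end (a point): middle of the plate's far short end (65 mm from its middle along its +x), half way up its thickness: this end goes against the stop
- rest: green plate rest, a fixed block 95 (x) by 70 (y) mm, its flat top 45 mm above this origin (its height differs by some mm too), x points away from the robot. The brass stop stands at its far (+x) end; there are no other walls. The plate slides on it with friction 0.2 to 0.3
- stop: brass stop strip fixed across the far end of the rest, 12 mm thick, 70 mm wide, rising 12 mm above the rest's top; origin at the foot of its face that looks to the robot, in the middle, at the height of the rest's top (47.5 mm from the rest's middle along its +x), axes as the rest's. The seated plate's far end touches this face and its near end sticks out 35 mm beyond the rest's front
- paint_jar: bystander: small red paint jar with black lid, 36 mm wide, 50 mm high, loose on the back corner of the board; origin under its middle
- paint_tin: bystander: paint tin with blue label, 54 mm wide, 70 mm high, on the bench behind the work; origin under its middle
- brush: bystander: wooden brush, 150 mm long, up to 42 mm wide, lying on the bench between the two work places, along its own x
There are look-alikes about, which are no part of the job. There is more than one size of the plate; the one meant has the size given above.

How it is judged:
By the outcome, as a careful person would: the job done as asked, in the order asked, and still so for the second after the job is handed in, with the robot touching nothing.
It also fails if it takes over 64 s, if anything falls off the work surface, if the arm or the gripper's body presses on something with over 40 N, if the wrist force passes 120 N, or if a joint passes its speed limit or range.

## Working session

There is one attempt and no reset: what is moved stays moved. The work goes in short steps, Python scripts to look and compute and a tool call to move; the robot and the scene stay as the last step left them, time stands still between calls to the robot, and variables do not carry over. Pictures are saved under pics/ and viewed, and the job is handed in when it is done.

Besides the shell and the picture viewer there is one more tool, called after "Emit:" as name(argument=value, ...) on one line, values as JSON. jog_arm: Moves the arm, as the interface text tells. Its arguments: {"type":"object","properties":{"increments":{"type":"array"},"hand":{"type":"number"}},"required":["increments"]}

```bash
ls; mkdir -p pics; python3 - <<'E'
from bench import *
import cv2
s=read_state();print(s)
for n in("top","side","wrist"):
    print(n,calibration(n))
    cv2.imwrite(f"pics/{n}0.png",get_image(n)[:,:,::-1])
E
```

```text
pics
{'clock': 0.0, 'joints': array([-8.87402442e-01,  3.85559359e-01,  6.58965929e-03, -4.87198818e-04,
       -1.19400215e+00, -2.58606505e-01]), 'joint_vel': array([ 0.00035966, -0.00049022,  0.00021827,  0.00067328,  0.00029414,
        0.00104993]), 'joint_efforts': array([-2.73344094e-04, -3.92287266e+01,  1.88399810e+01,  4.18607309e+00,
       -4.66121084e-03, -2.96915891e-05]), 'position': array([ 257.33163713, -568.87251037,  215.60753231]), 'ee_rot': array([-2.10712415e-01,  9.77547464e-01,  1.07206339e-03, -2.91842891e-04]), 'contact_force': array([-0.86642572,  1.28066988, -1.08135301]), 'wrist_torque': array([ 0.04344189,  0.01917119, -0.00496559]), 'gripper_width': 85.21605141082233}
top {'fx': 493.46316548107563, 'fy': 493.46316548107563, 'cx': 312.98163080070566, 'cy': 204.5056745948242, 'position': array([ 342.48350592,   22.69433606, 1167.64722108]), 'rotation': array([ 0.06977116, -0.06973015, -0.69835715,  0.70891959])}
side {'fx': 511.3927236239043, 'fy': 511.3927236239043, 'cx': 321.56756582810124, 'cy': 196.34896517587995, 'position': array([ -4.47714405, 868.04071434, 717.11878954]), 'rotation': array([-0.13144617,  0.46404252,  0.8355771 , -0.26305389])}
wrist {'fx': 309.70691628693146, 'fy': 309.70691628693146, 'cx': 318.83049886491136, 'cy': 200.31026885242383, 'hand_eye': array([[ 4.66370637e-04,  9.50579540e-01,  3.10480788e-01,
         7.97121820e+01],
       [ 9.99999852e-01, -3.55924960e-04, -4.12378440e-04,
        -4.33013745e-01],
       [-2.81490646e-04,  3.10480934e-01, -9.50579565e-01,
        -1.57704667e+02],
       [ 0.00000000e+00,  0.00000000e+00,  0.00000000e+00,
         1.00000000e+00]])}
```

View pics/top0.png

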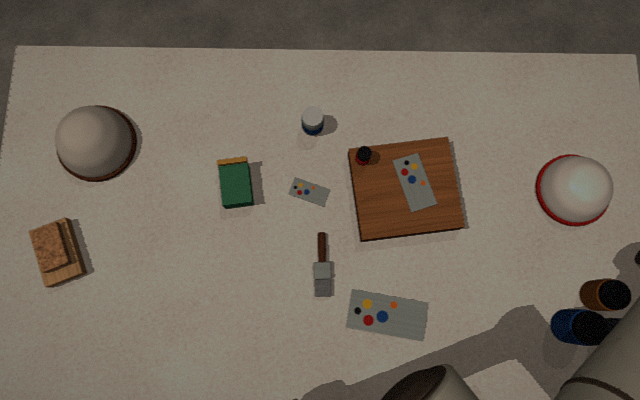

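View pics/side0.png

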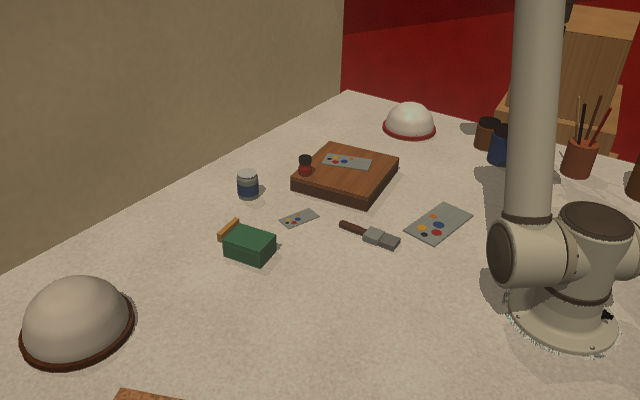

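View pics/wrist0.png

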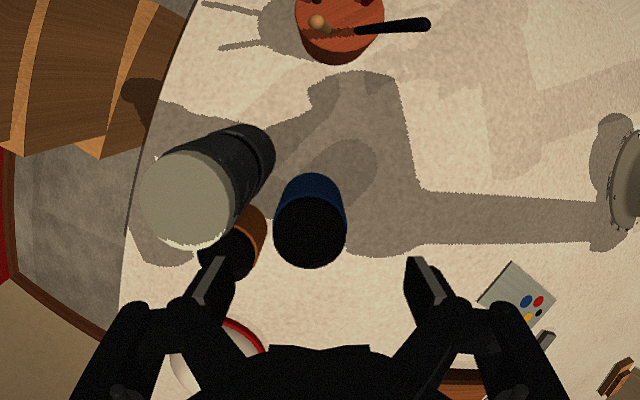

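The top view shows three plates: one on the board at (414,182), a small one on the bench at (309,190), and a large one on the bench at (387,315). The first is the likely target. The rest is at (236,185) with its stop at (233,161). I'll enlarge and measure next.

```bash
cat > h.py <<'E'
from bench import *
import numpy as np, cv2
from scipy.spatial.transform import Rotation as R
def cam(n):
    c=calibration(n); return c,R.from_quat(c["rotation"]).as_matrix(),np.array(c["position"])
def back(n,px,z):
    c,M,p=cam(n); px=np.atleast_2d(px).astype(float)
    d=np.c_[(px[:,0]-c["cx"])/c["fx"],-(px[:,1]-c["cy"])/c["fy"],-np.ones(len(px))]@M.T
    return p+d*((z-p[2])/d[:,2])[:,None]
def proj(n,P):
    c,M,p=cam(n); q=(np.atleast_2d(P)-p)@M
    return np.c_[c["cx"]+c["fx"]*q[:,0]/-q[:,2],c["cy"]-c["fy"]*q[:,1]/-q[:,2]]
def wback(px,z,s):
    c=calibration("wrist");H=c["hand_eye"];px=np.atleast_2d(px).astype(float)
    u=(px-[c["cx"],c["cy"]])/c["fx"]; r=np.linalg.norm(u,axis=1)+1e-12
    d=np.c_[np.sin(r)*u[:,0]/r,-np.sin(r)*u[:,1]/r,-np.cos(r)]
    T=R.from_quat(s["ee_rot"]).as_matrix()
    p=T@H[:3,3]+s["position"]; d=d@(T@H[:3,:3]).T
    return p+d*((z-p[2])/d[:,2])[:,None]
def wproj(P,s):
    c=calibration("wrist");H=c["hand_eye"];T=R.from_quat(s["ee_rot"]).as_matrix()
    q=(np.atleast_2d(P)-(T@H[:3,3]+s["position"]))@(T@H[:3,:3])
    v=np.c_[q[:,0],-q[:,1]];n=np.linalg.norm(v,axis=1);th=np.arctan2(n,-q[:,2])
    return np.array([c["cx"],c["cy"]])+c["fx"]*v/n[:,None]*th[:,None]
def state():
    s=read_state(); 
    T=R.from_quat(s["ee_rot"]).as_matrix()
    print("t %.2f"%s["clock"],"pos",s["position"].round(1),"F",s["contact_force"].round(1),"M",s["wrist_torque"].round(2),"w %.1f"%s["gripper_width"],"j",s["joints"].round(2)); print("toolx",T[:,0].round(3),"tooly",T[:,1].round(3),"toolz",T[:,2].round(3))
    return s,T
E
python3 - <<'E'
import cv2
i=cv2.imread("pics/top0.png")
a=cv2.resize(i[130:250,340:475],None,fx=5.5,fy=5,interpolation=cv2.INTER_CUBIC)
a=cv2.resize(i[130:250,340:475],None,fx=4.9,fy=4.9,interpolation=cv2.INTER_CUBIC);cv2.imwrite("pics/a.png",a)
b=cv2.resize(i[145:220,205:275],None,fx=7,fy=7,interpolation=cv2.INTER_CUBIC);cv2.imwrite("pics/b.png",b)
E
```

```text
(no output)
```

View pics/a.png

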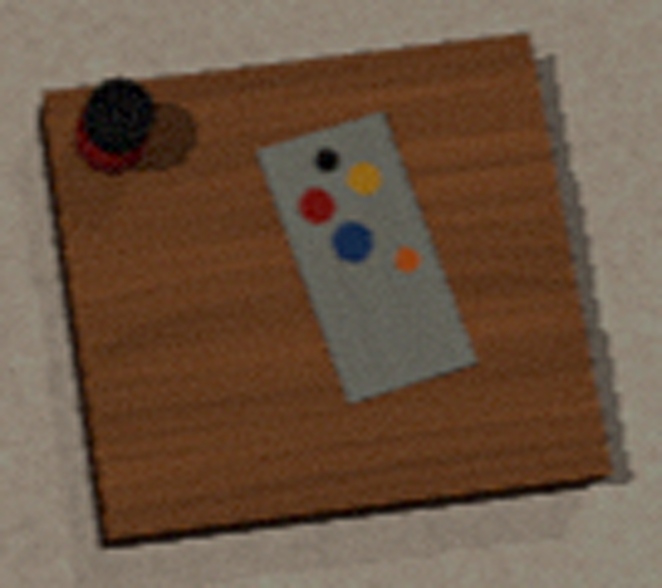

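View pics/b.png

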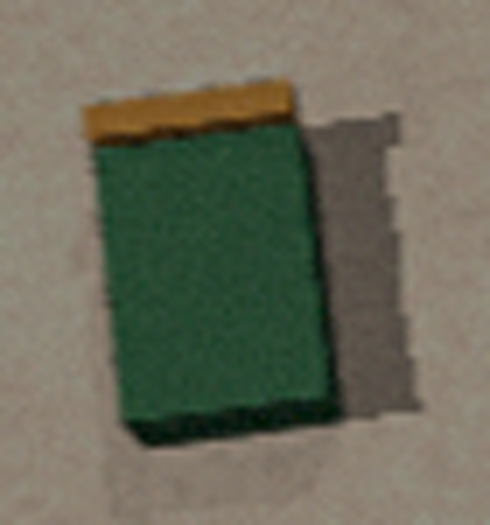

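The crop shows the target plate with corners at crop pixels (258,150), (383,113), (476,362) and (351,402). Its far end lies up and left, and the jar is at the back left corner. The rest corners can be read too.

```bash
python3 - <<'E'
from h import *
pl=np.array([[258,150],[383,113],[476,362],[351,402]])/4.9+[340,130]
bd=np.array([[42,93],[527,35],[610,473],[103,542]])/4.9+[340,130]
rs=np.array([[97,146],[300,125],[330,402],[124,423]])/7+[205,145]
st=np.array([[83,105],[290,80],[294,118],[92,142]])/7+[205,145]
def rep(nm,px,z):
    P=back("top",px-0.5,z)[:,:2]
    print(nm,P.round(0).tolist(),"sides",np.linalg.norm(P-np.roll(P,-1,0),axis=0 if 0 else 1).round(0),"c",P.mean(0).round(1))
    f=(P[0]+P[1])/2;n=(P[2]+P[3])/2;print("  far",f.round(1),"near",n.round(1),"yaw",np.degrees(np.arctan2(*(f-n)[::-1])).round(1))
for z in(40,46,52): rep("board",bd,z);rep("plate",pl,z+2);rep("rest",rs,z)
rep("stop top",st,58)
for px in ([[294,181],[329,190],[325,206],[290,196]],[[350,290],[428,300],[422,340],[347,328]]):rep("other",np.array(px),2)
print(back("top",[[364,153]],100),back("top",[[312,115]],70),back("top",[[322,233],[322,296],[313,280],[331,280]],10))
E
```

```text
board [[706.0, -57.0], [739.0, -294.0], [523.0, -325.0], [486.0, -86.0]] sides [240. 218. 242. 221.] c [ 613.5 -190.7]
  far [ 722.4 -175.8] near [ 504.6 -205.6] yaw 7.8
plate [[678.0, -162.0], [698.0, -222.0], [575.0, -263.0], [555.0, -204.0]] sides [ 64. 129.  63. 130.] c [ 626.3 -212.7]
  far [ 687.8 -192. ] near [ 564.8 -233.5] yaw 18.6
rest [[659.0, 250.0], [668.0, 182.0], [572.0, 168.0], [564.0, 236.0]] sides [69. 97. 69. 96.] c [615.9 208.7]
  far [663.6 215.7] near [568.1 201.7] yaw 8.3
board [[704.0, -57.0], [737.0, -293.0], [522.0, -323.0], [486.0, -85.0]] sides [238. 217. 241. 220.] c [ 612.1 -189.6]
  far [ 720.4 -174.8] near [ 503.8 -204.4] yaw 7.8
plate [[676.0, -161.0], [696.0, -221.0], [574.0, -262.0], [554.0, -202.0]] sides [ 64. 129.  63. 130.] c [ 624.8 -211.5]
  far [ 685.9 -190.9] near [ 563.6 -232.1] yaw 18.6
rest [[658.0, 249.0], [666.0, 181.0], [571.0, 167.0], [563.0, 235.0]] sides [68. 96. 68. 96.] c [614.4 207.7]
  far [661.9 214.7] near [566.9 200.8] yaw 8.3
board [[702.0, -56.0], [735.0, -291.0], [521.0, -322.0], [485.0, -85.0]] sides [237. 216. 239. 219.]
[... 480 characters left out ...]
[69. 13. 68. 13.] c [666.8 215.9]
  far [673.3 217.3] near [660.3 214.5] yaw 12.1
other [[635.0, 73.0], [614.0, -13.0], [574.0, -3.0], [597.0, 82.0]] sides [88. 41. 88. 39.] c [604.8  34.6]
  far [624.1  30.1] near [585.5  39.2] yaw -13.2
other [[375.0, -64.0], [355.0, -245.0], [265.0, -228.0], [289.0, -57.0]] sides [182.  91. 173.  86.] c [ 321.2 -148.2]
  far [ 365.2 -154. ] near [ 277.2 -142.4] yaw -7.5
[[676.36519045 -88.85814141 100.        ]] [[777.06565904  29.91413484  70.        ]] [[ 5.05856573e+02  2.15182033e+00  1.00000000e+01]
 [ 3.59336871e+02  4.98618966e-01  1.00000000e+01]
 [ 3.95547659e+02  2.18017062e+01  1.00000000e+01]
 [ 3.96171753e+02 -1.99813521e+01  1.00000000e+01]]
```

Only the plate on the board measures 130×64 mm; the others measure about 88×40 and 178×88. The board's front edge lies about 55 mm beyond the plate's near end, so the slide is about 90 mm. The tool can't tilt, so I'll grip the overhang across the plate's 64 mm width. First I'll move above it.

```bash
cat >> h.py <<'E'
def shift(target,s,T):
    return (T.T@(np.array(target)-s["position"])/1000).round(4)
def yaw(T):  # plate-x yaw matching tool (tool x = -plate x)
    return np.degrees(np.arctan2(-T[1,0],-T[0,0]))
E
python3 - <<'E'
from h import *
s,T=state();print(yaw(T),shift([622,-212,150],s,T))
E
```

```text
t 0.15 pos [ 257.4 -569.   215.9] F [-0.2 -0.8 -0.2] M [0.   0.04 0.02] w 85.6 j [-0.89  0.39  0.01 -0.   -1.19 -0.26]
toolx [-0.911 -0.412  0.   ] tooly [-0.412  0.911  0.002] toolz [-0.001  0.001 -1.   ]
24.333474532998697 [-0.4793  0.175   0.0661]
```

Emit:
jog_arm(increments=[[-0.05,0.018,0.0,0],[-0.1,0.037,0.0,1],[-0.155,0.056,0.01,2],[-0.21,0.077,0.02,3],[-0.265,0.097,0.03,4],[-0.32,0.117,0.04,5],[-0.375,0.137,0.05,5.7],[-0.43,0.157,0.06,5.7],[-0.479,0.175,0.066,5.7],[-0.479,0.175,0.066,5.7]], hand=-0.5)

```text
clock: 1.4
position: [623.4, -209.2, 148.3]
ee_rot: [-0.164, 0.986, 0.001, -0.001]
contact_force: [-0.2, -0.1, -0.1]
gripper_width: 20.9
```

```bash
python3 - <<'E'
from h import *
s,T=state();print(yaw(T))
s=read_state();cv2.imwrite("pics/w1.png",get_image("wrist")[:,:,::-1])
cv2.imwrite("pics/t1.png",get_image("top")[:,:,::-1])
for z in (45,): 
  print(wproj([[676,-161,48],[696,-221,48],[574,-262,48],[554,-202,48],[503.8,-204.4,45]],s).round(0).tolist())
E
```

```text
t 1.40 pos [ 623.4 -209.2  148.3] F [-0.2 -0.1 -0.1] M [-0.04  0.08  0.01] w 20.9 j [-0.08  0.49  0.   -0.   -1.09 -1.16]
toolx [-0.946 -0.324  0.002] tooly [-0.324  0.946  0.003] toolz [-0.003  0.002 -1.   ]
18.88450923073901
[[349.0, 261.0], [282.0, 261.0], [278.0, 122.0], [354.0, 123.0], [371.0, 66.0]]
```

View pics/w1.png

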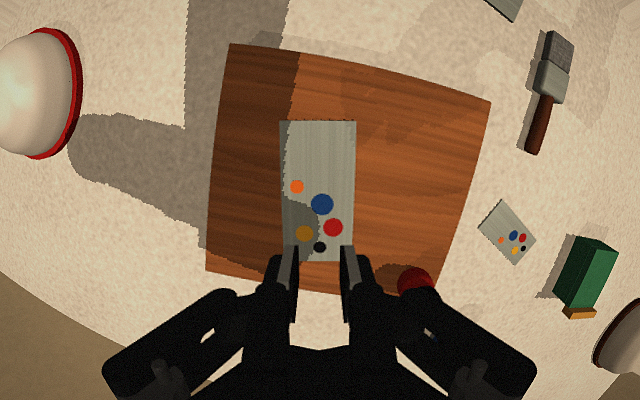

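The view matches the top-camera estimate: the plate's near-end corners are at (281,121) and (356,121), within 3 px of the prediction. I'll descend towards contact.

Emit:
jog_arm(increments=[[0,0,0.03,0],[0,0,0.055,0],[0,0,0.07,0],[0,0,0.076,0],[0,0,0.076,0],[0,0,0.076,0]])

```text
clock: 2.25
position: [621.9, -211.8, 74.5]
ee_rot: [-0.162, 0.987, 0.001, -0.0]
contact_force: [-0.0, -0.6, 0.2]
gripper_width: 21.2
```

```bash
python3 - <<'E'
from h import *
s,T=state();print(yaw(T),shift([624.8,-211.5,65],s,T))
im=get_image("side");cv2.imwrite("pics/s2.png",cv2.resize(im[110:230,260:420,::-1],None,fx=5,fy=5,interpolation=cv2.INTER_CUBIC))
state()
E
```

```text
t 2.25 pos [ 621.9 -211.8   74.5] F [-0.  -0.6  0.2] M [ 0.01 -0.03 -0.04] w 21.2 j [-0.08  0.56 -0.08 -0.   -0.93 -1.16]
toolx [-0.947 -0.32  -0.   ] tooly [-0.32   0.947  0.001] toolz [-0.     0.001 -1.   ]
18.689678600919635 [-0.0028 -0.0006  0.0095]
t 2.30 pos [ 621.9 -211.7   74.5] F [0.7 0.2 1.1] M [-0.01  0.04  0.04] w 21.5 j [-0.08  0.56 -0.08 -0.   -0.93 -1.16]
toolx [-0.947 -0.321  0.   ] tooly [-0.321  0.947  0.001] toolz [-0.     0.001 -1.   ]
```

View pics/s2.png

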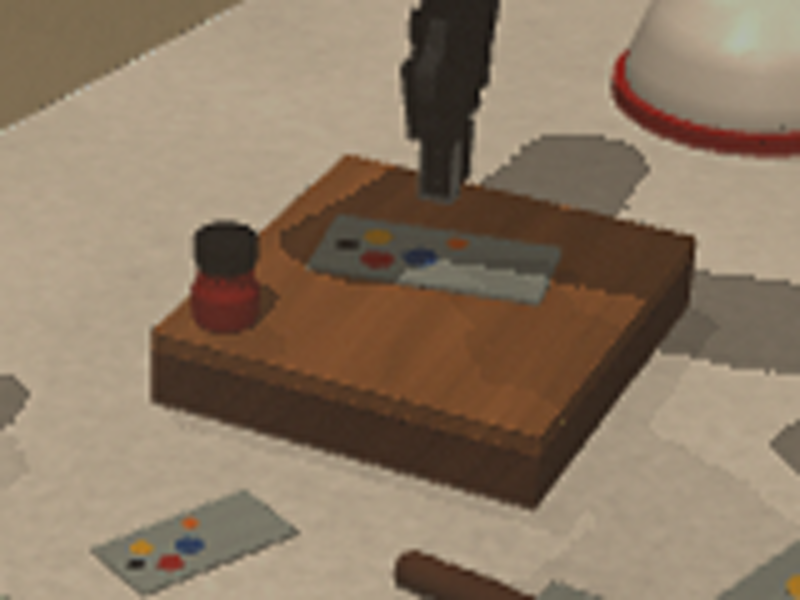

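```bash
python3 - <<'E'
from h import *
for z in (45,48,57.5,65,75):
  print(z,((proj("side",[[621.9,-211.7,z]])-[260,110])*5).round(0), ((proj("side",[[624.8,-211.5,z]])-[260,110])*5).round(0))
# board corners heights
print(((proj("side",[[486,-85,z] for z in(0,40,45,50)])-[260,110])*5).round(0))
E
```

```text
45 [[438. 257.]] [[433. 256.]]
48 [[438. 252.]] [[434. 251.]]
57.5 [[439. 237.]] [[434. 236.]]
65 [[440. 225.]] [[435. 224.]]
75 [[441. 209.]] [[436. 207.]]
[[531. 510.]
 [537. 443.]
 [537. 434.]
 [538. 426.]]
```

```bash
python3 - <<'E'
from h import *
s,T=state()
for z in (-20,-10,0,10,17): print(z,[wproj(s["position"]+T@np.array([x,y,z]),s).round(0).tolist() for x,y in((11,11),(11,-11),(-11,11),(11,25))])
P=s["position"]
print(((proj("side",[P+T@np.array([x,y,17]) for x in(-11,11) for y in (-25,-10,10,25)])-[260,110])*5).round(0))
im=get_image("wrist")[:,:,::-1];cv2.imwrite("pics/w3.png",im)
E
```

```text
t 2.30 pos [ 621.9 -211.7   74.5] F [0.7 0.2 1.1] M [-0.01  0.04  0.04] w 21.5 j [-0.08  0.56 -0.08 -0.   -0.93 -1.16]
toolx [-0.947 -0.321  0.   ] tooly [-0.321  0.947  0.001] toolz [-0.     0.001 -1.   ]
-20 [[[342.0, 246.0]], [[297.0, 246.0]], [[340.0, 283.0]], [[370.0, 245.0]]]
-10 [[[340.0, 237.0]], [[299.0, 237.0]], [[339.0, 273.0]], [[367.0, 237.0]]]
0 [[[339.0, 230.0]], [[300.0, 230.0]], [[338.0, 264.0]], [[364.0, 230.0]]]
10 [[[338.0, 223.0]], [[301.0, 223.0]], [[337.0, 256.0]], [[362.0, 223.0]]]
17 [[[338.0, 219.0]], [[301.0, 219.0]], [[337.0, 251.0]], [[360.0, 218.0]]]
[[430. 214.]
 [424. 226.]
 [415. 242.]
 [409. 255.]
 [468. 220.]
 [463. 232.]
 [455. 248.]
 [449. 261.]]
```

View pics/w3.png

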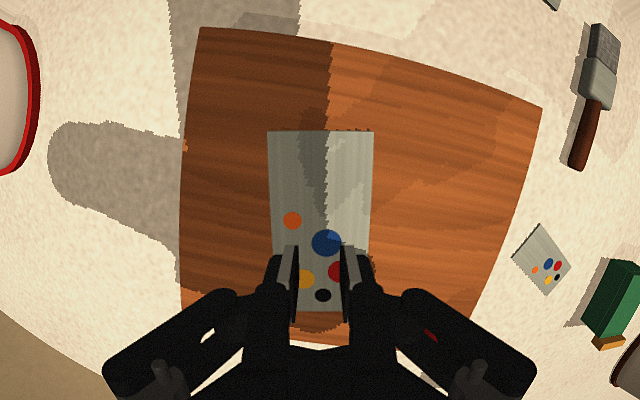

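Both the side and wrist images suggest the fingertips are higher than nominal at this opening. I'll go down cautiously and look again.

Emit:
jog_arm(increments=[[-0.003,-0.0005,0.006,0],[-0.003,-0.0005,0.01,0],[-0.003,-0.0005,0.01,0]])

```text
clock: 2.72
position: [624.4, -211.0, 63.6]
ee_rot: [-0.162, 0.987, 0.001, -0.001]
contact_force: [-0.7, 0.8, -0.3]
gripper_width: 21.7
```

```bash
python3 - <<'E'
from h import *
s,T=state()
im=get_image("side");cv2.imwrite("pics/s3.png",cv2.resize(im[110:180,300:380,::-1],None,fx=8,fy=8,interpolation=cv2.INTER_CUBIC))
E
```

```text
t 2.73 pos [ 624.4 -211.    63.6] F [-0.7  0.8 -0.3] M [-0.02  0.01 -0.03] w 21.7 j [-0.08  0.57 -0.09 -0.   -0.91 -1.16]
toolx [-0.947 -0.321  0.001] tooly [-0.321  0.947  0.002] toolz [-0.002  0.002 -1.   ]
```

View pics/s3.png

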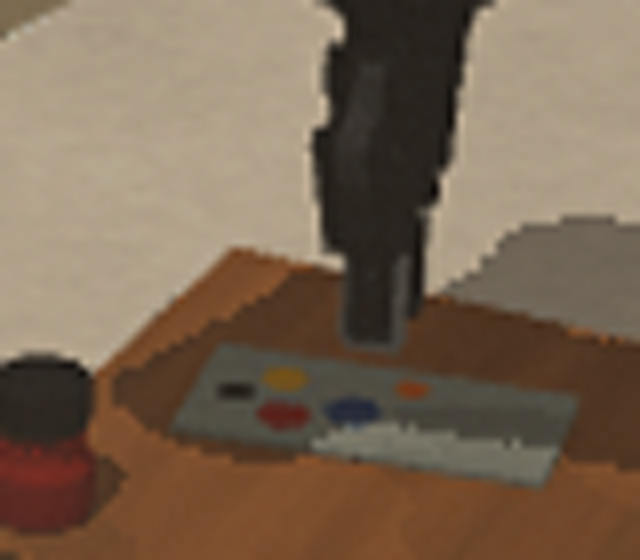

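Emit:
jog_arm(increments=[[0,0,0.001,0],[0,0,0.002,0],[0,0,0.003,0],[0,0,0.004,0],[0,0,0.0055,0],[0,0,0.007,0],[0,0,0.0085,0],[0,0,0.01,0]])

```text
clock: 3.78
position: [624.6, -211.0, 53.8]
ee_rot: [-0.162, 0.987, 0.001, -0.001]
contact_force: [1.2, 0.2, -0.1]
gripper_width: 21.5
```

```bash
python3 - <<'E'
from h import *
s,T=state()
im=get_image("side");cv2.imwrite("pics/s4.png",cv2.resize(im[110:180,300:380,::-1],None,fx=8,fy=8,interpolation=cv2.INTER_CUBIC))
E
```

```text
t 3.77 pos [ 624.6 -211.    53.8] F [ 1.2  0.2 -0.1] M [-0.03 -0.03 -0.02] w 21.5 j [-0.08  0.59 -0.09 -0.   -0.89 -1.16]
toolx [-0.947 -0.321  0.001] tooly [-0.321  0.947  0.002] toolz [-0.002  0.001 -1.   ]
```

View pics/s4.png

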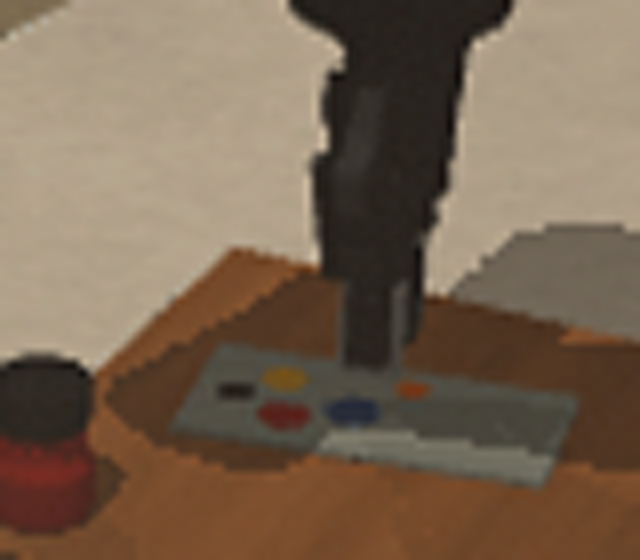

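Emit:
jog_arm(increments=[[0,0,0.001,0],[0,0,0.002,0],[0,0,0.003,0],[0,0,0.004,0],[0,0,0.0055,0],[0,0,0.007,0],[0,0,0.0085,0],[0,0,0.01,0]])

```text
clock: 4.82
position: [624.4, -211.0, 43.4]
ee_rot: [-0.162, 0.987, 0.001, -0.001]
contact_force: [-0.1, -0.1, -0.1]
gripper_width: 21.4
```

```bash
python3 - <<'E'
from h import *
s,T=state()
im=get_image("side");cv2.imwrite("pics/s5.png",cv2.resize(im[110:180,300:380,::-1],None,fx=8,fy=8,interpolation=cv2.INTER_CUBIC))
cv2.imwrite("pics/w5.png",get_image("wrist")[:,:,::-1])
E
```

```text
t 4.83 pos [ 624.4 -211.    43.4] F [-0.1 -0.1 -0.1] M [ 0.    0.04 -0.02] w 21.4 j [-0.08  0.6  -0.1  -0.   -0.87 -1.16]
toolx [-0.947 -0.321  0.001] tooly [-0.321  0.947  0.002] toolz [-0.002  0.002 -1.   ]
```

View pics/s5.png

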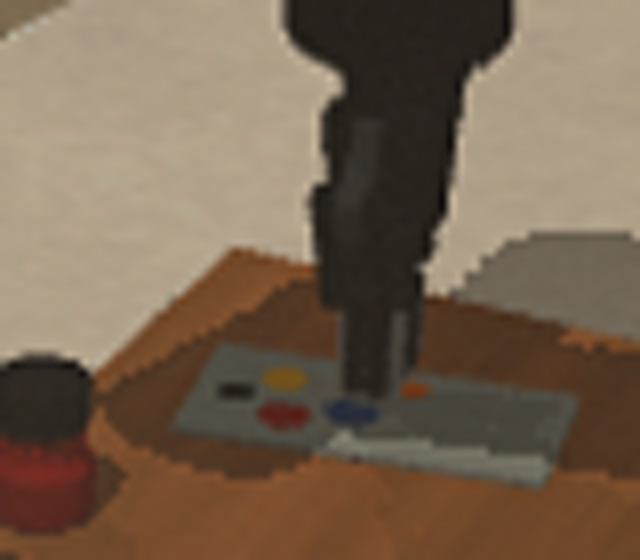

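View pics/w5.png

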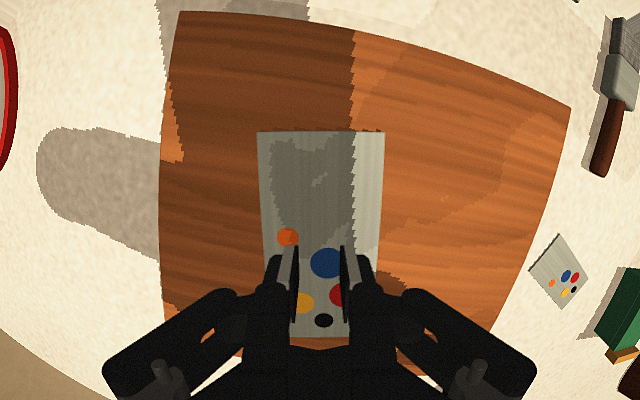

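Emit:
jog_arm(increments=[[0,0,0.0015,0],[0,0,0.003,0],[0,0,0.0045,0],[0,0,0.006,0],[0,0,0.0065,0],[0,0,0.007,0],[0,0,0.0075,0],[0,0,0.008,0]])

```text
clock: 5.92
position: [624.3, -211.0, 35.3]
ee_rot: [-0.162, 0.987, 0.001, -0.001]
contact_force: [0.2, -0.6, -0.3]
gripper_width: 21.4
```

```bash
python3 - <<'E'
from h import *
s,T=state()
im=get_image("side");cv2.imwrite("pics/s6.png",cv2.resize(im[110:180,300:380,::-1],None,fx=8,fy=8,interpolation=cv2.INTER_CUBIC))
E
```

```text
t 5.92 pos [ 624.3 -211.    35.3] F [ 0.2 -0.6 -0.3] M [ 0.03 -0.05  0.07] w 21.4 j [-0.08  0.61 -0.11 -0.   -0.86 -1.16]
toolx [-0.947 -0.32   0.002] tooly [-0.32   0.947  0.002] toolz [-0.002  0.002 -1.   ]
```

View pics/s6.png

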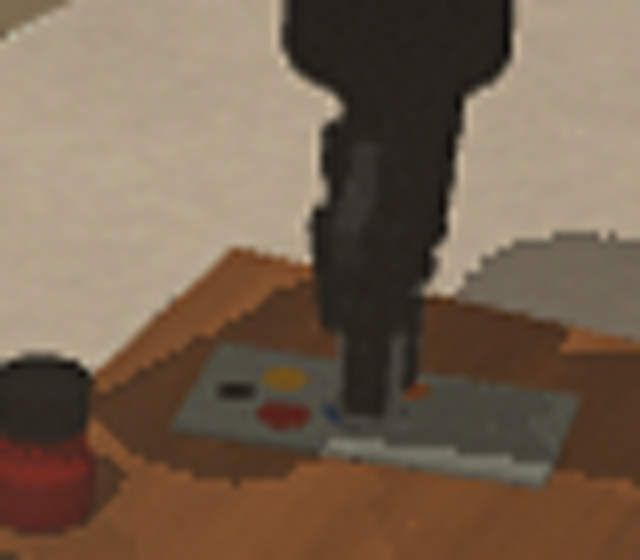

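Emit:
jog_arm(increments=[[0,0,0.0004,0],[0,0,0.0008,0],[0,0,0.0012,0],[0,0,0.0016,0],[0,0,0.002,0]])

```text
clock: 6.6
position: [624.2, -211.0, 33.2]
ee_rot: [-0.162, 0.987, 0.001, -0.001]
contact_force: [-0.3, 0.2, 1.9]
gripper_width: 21.6
```

Emit:
jog_arm(increments=[[0,0,0.0003,0],[0,0,0.0003,0]])

```text
clock: 6.85
position: [624.2, -211.0, 33.2]
ee_rot: [-0.162, 0.987, 0.001, -0.001]
contact_force: [-0.5, 0.3, 1.6]
gripper_width: 21.3
```

Emit:
jog_arm(increments=[[0,0,0.0006,0],[0,0,0.0006,0]])

```text
clock: 7.1
position: [624.5, -211.0, 33.2]
ee_rot: [-0.163, 0.987, 0.001, -0.001]
contact_force: [-1.5, 0.7, 4.2]
gripper_width: 21.4
```

Contact gives a stiffness of about 7–8 N/mm. I'll press to about 8 N and start the slide, turning slowly.

Emit:
jog_arm(increments=[[0,0,0.0009,0],[0,0,0.0011,0],[0,0,0.0011,0]])

```text
clock: 7.48
position: [624.9, -211.3, 33.1]
ee_rot: [-0.163, 0.987, 0.0, -0.0]
contact_force: [-1.3, 0.9, 5.8]
gripper_width: 21.6
```

Emit:
jog_arm(increments=[[0,0,0.0013,0],[0.001,0.0002,0.0013,0.3],[0.003,0.0006,0.0013,1],[0.005,0.001,0.0013,1.7],[0.007,0.0014,0.0013,2.4],[0.009,0.0018,0.0013,3.1],[0.011,0.0022,0.0013,3.8]])

```text
clock: 8.35
position: [615.9, -213.0, 33.2]
ee_rot: [-0.13, 0.992, -0.0, 0.002]
contact_force: [2.5, 0.2, 5.1]
gripper_width: 21.2
```

```bash
python3 - <<'E'
from h import *
s,T=state();print(yaw(T))
im=get_image("wrist")[:,:,::-1];cv2.imwrite("pics/w7.png",im)
E
```

```text
t 8.35 pos [ 615.9 -213.    33.2] F [2.5 0.2 5.1] M [ 0.09 -0.45 -0.04] w 21.2 j [-0.09  0.6  -0.14  0.   -0.83 -1.22]
toolx [-0.966 -0.258 -0.004] tooly [-0.258  0.966 -0.002] toolz [ 0.004 -0.    -1.   ]
14.94358450468078
```

View pics/w7.png

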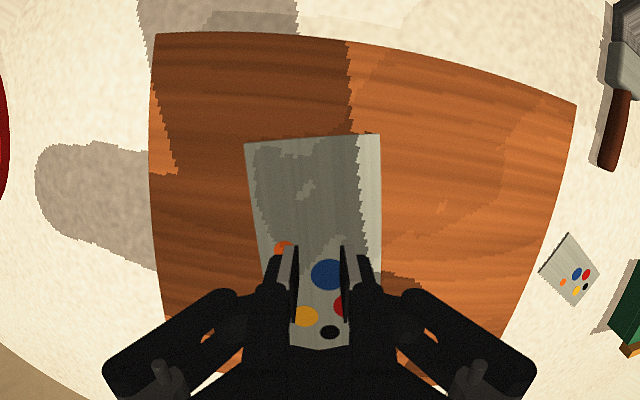

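```bash
cat >> h.py <<'E'
def near(px,s,z):
    P=wback(np.array(px),z,s)[:,:2]; d=P[1]-P[0]; m=P.mean(0)
    n=np.array([d[1],-d[0]])/np.linalg.norm(d); n=n if n[0]>0 else -n
    b=np.array([np.cos(np.radians(7.8)),np.sin(np.radians(7.8))])
    print("corners",P.round(1).tolist(),"mid",m.round(1),"w %.1f"%np.linalg.norm(d),"yaw %.1f"%np.degrees(np.arctan2(n[1],n[0])),"overhang(top-cam edge) %.1f"%(-(m-[504.2,-204.8])@b))
E
python3 - <<'E'
from h import *
s=read_state()
near([[244,144],[380,134]],s,45)
print(wback([[155,34],[576,105]],42,s))
E
```

```text
corners [[566.4, -263.8], [545.1, -202.2]] mid [ 555.8 -233. ] w 65.2 yaw 19.0 overhang(top-cam edge) -47.3
[[ 520.20480351 -326.27876234   42.        ]
 [ 485.77483975  -85.38387356   42.        ]]
```

The plate followed the translation by about 8 mm but did not turn (yaw still 19°). I'll lift clear, realign, spread the fingers for more torque and try again.

Emit:
jog_arm(increments=[[0,0,-0.003,0],[0,0,-0.003,-4],[0,0,-0.003,-4],[0,0,-0.003,-4]], hand=-0.3)

```text
clock: 8.9
position: [615.2, -213.0, 35.6]
ee_rot: [-0.164, 0.987, -0.0, 0.001]
contact_force: [-0.5, 0.3, -0.0]
gripper_width: 30.1
```

Emit:
jog_arm(increments=[[0,0,0.001,0],[0,0,0.002,0],[0,0,0.0025,0],[0,0,0.003,0],[0,0,0.0035,0],[0,0,0.0035,0]])

```text
clock: 9.65
position: [615.2, -213.0, 32.6]
ee_rot: [-0.164, 0.986, -0.0, 0.002]
contact_force: [-0.6, 0.8, 4.0]
gripper_width: 29.5
```

Emit:
jog_arm(increments=[[0,0,0.0012,0],[0,0,0.0014,0],[0.002,0.0004,0.0014,0.6],[0.005,0.001,0.0014,1.4],[0.008,0.0016,0.0014,2.2],[0.011,0.0022,0.0014,3],[0.014,0.0028,0.0014,3.8],[0.017,0.0034,0.0014,4.6],[0.02,0.004,0.0014,5.5]])

```text
clock: 10.78
position: [597.1, -216.1, 32.6]
ee_rot: [-0.116, 0.993, -0.001, 0.004]
contact_force: [2.1, 0.6, 5.9]
gripper_width: 30.4
```

```bash
python3 - <<'E'
from h import *
s,T=state();print(yaw(T))
im=get_image("wrist")[:,:,::-1];cv2.imwrite("pics/w8.png",im)
E
```

```text
t 10.78 pos [ 597.1 -216.1   32.6] F [2.1 0.6 5.9] M [ 0.1  -0.46 -0.04] w 30.4 j [-0.09  0.57 -0.19  0.   -0.8  -1.25]
toolx [-0.973 -0.231 -0.008] tooly [-0.231  0.973 -0.003] toolz [ 0.008 -0.001 -1.   ]
13.358930127156068
```

View pics/w8.png

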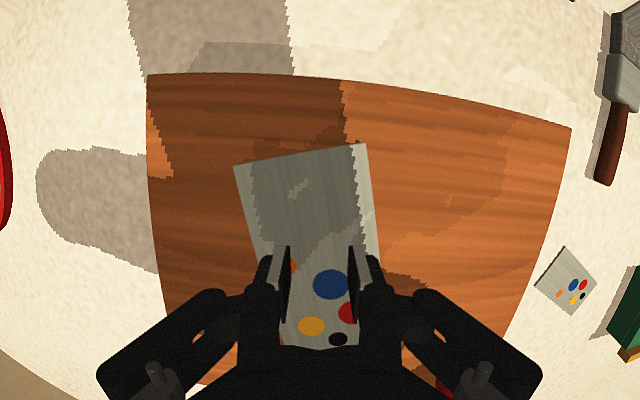

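```bash
python3 - <<'E'
from h import *
s=read_state()
near([[233,166],[365,143]],s,45)
E
```

```text
corners [[557.8, -268.9], [532.5, -209.3]] mid [ 545.1 -239.1] w 64.8 yaw 23.0 overhang(top-cam edge) -35.9
```

The plate carried only partly (about 11 of 18 mm) and turned the wrong way (to 23°), because the left finger loads more. So I'll press with closed fingers on its right half; dragging there should turn it clockwise.

```bash
python3 - <<'E'
from h import *
s,T=state();print(yaw(T),shift([606,-229.5,37.5],s,T))
E
```

```text
t 10.82 pos [ 596.7 -216.1   32.6] F [ 1.8 -0.8  5.7] M [ 0.07 -0.37 -0.01] w 30.3 j [-0.09  0.57 -0.19  0.   -0.8  -1.25]
toolx [-0.973 -0.23  -0.007] tooly [-0.23   0.973 -0.003] toolz [ 0.008 -0.001 -1.   ]
13.323313859713167 [-0.006  -0.0152 -0.0048]
```

Emit:
jog_arm(increments=[[0,0,-0.005,0],[-0.006,-0.015,-0.005,0],[-0.006,-0.015,-0.005,0],[-0.006,-0.015,-0.005,0],[-0.006,-0.015,-0.005,0]], hand=-1)

```text
clock: 11.45
position: [605.6, -229.3, 37.3]
ee_rot: [-0.116, 0.993, -0.001, 0.003]
contact_force: [-0.0, 0.1, -0.1]
gripper_width: -0.2
```

Emit:
jog_arm(increments=[[0,0,0.001,0],[0,0,0.002,0],[0,0,0.0025,0],[0,0,0.003,0],[0,0,0.003,0]])

```text
clock: 12.08
position: [605.5, -229.3, 34.3]
ee_rot: [-0.116, 0.993, -0.001, 0.003]
contact_force: [0.8, -1.1, -0.2]
gripper_width: -0.4
```

Emit:
jog_arm(increments=[[0,0,0.0005,0],[0,0,0.001,0],[0,0,0.0015,0],[0,0,0.0015,0]])

```text
clock: 12.58
position: [605.6, -229.3, 33.1]
ee_rot: [-0.116, 0.993, -0.001, 0.003]
contact_force: [-0.9, 1.1, 2.1]
gripper_width: -0.3
```

Emit:
jog_arm(increments=[[0,0,0.0008,0],[0,0,0.0014,0],[0,0,0.0017,0],[0.002,0.0002,0.0017,0],[0.005,0.0005,0.0017,0],[0.008,0.0008,0.0017,0],[0.011,0.0011,0.0017,0],[0.014,0.0014,0.0017,0],[0.017,0.0017,0.0017,0],[0.02,0.002,0.0017,0]])

```text
clock: 13.82
position: [588.3, -232.4, 33.1]
ee_rot: [-0.117, 0.993, -0.002, 0.006]
contact_force: [2.5, -0.2, 5.6]
gripper_width: 0.1
```

```bash
python3 - <<'E'
from h import *
s,T=state();print(yaw(T))
im=get_image("wrist")[:,:,::-1];cv2.imwrite("pics/w9.png",im)
E
```

```text
t 13.82 pos [ 588.3 -232.4   33.1] F [ 2.5 -0.2  5.6] M [ 0.03 -0.49 -0.03] w 0.1 j [-0.12  0.57 -0.2   0.   -0.79 -1.22]
toolx [-0.973 -0.232 -0.012] tooly [-0.231  0.973 -0.006] toolz [ 0.013 -0.003 -1.   ]
13.386471037665792
```

View pics/w9.png

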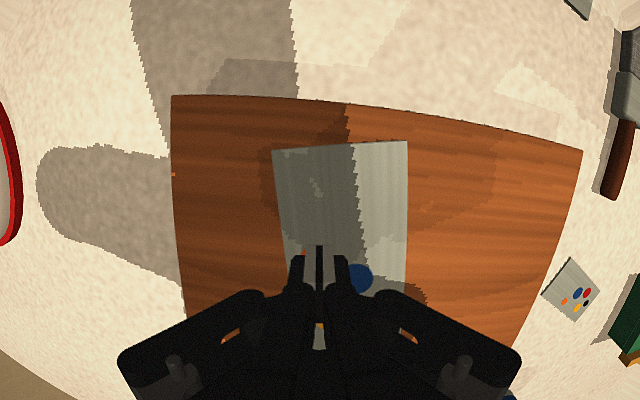

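```bash
python3 - <<'E'
from h import *
s=read_state()
near([[271,151],[406,141]],s,45)
E
```

```text
corners [[537.7, -268.1], [517.5, -206.5]] mid [ 527.6 -237.3] w 64.9 yaw 18.2 overhang(top-cam edge) -18.8
```

Sliding with a firm carry: it moved 17 mm and turned 5° clockwise to 18°. Continuing.

Emit:
jog_arm(increments=[[0.002,0.0002,0.0016,0],[0.005,0.0005,0.0016,0],[0.008,0.0008,0.0016,0],[0.011,0.0011,0.0016,0],[0.014,0.0014,0.0016,0],[0.017,0.0017,0.0015,0],[0.02,0.002,0.0015,0],[0.023,0.0023,0.0015,0],[0.026,0.0026,0.0015,0],[0.029,0.0029,0.0015,0]])

```text
clock: 15.12
position: [561.8, -236.9, 33.1]
ee_rot: [-0.117, 0.993, -0.003, 0.009]
contact_force: [1.2, -0.0, 5.7]
gripper_width: -0.2
```

```bash
python3 - <<'E'
from h import *
s,T=state();print(yaw(T))
im=get_image("wrist")[:,:,::-1];cv2.imwrite("pics/w10.png",im)
E
```

```text
t 15.12 pos [ 561.8 -236.9   33.1] F [ 1.2 -0.   5.7] M [ 0.16 -0.58  0.01] w -0.2 j [-0.13  0.53 -0.26  0.   -0.75 -1.21]
toolx [-0.972 -0.232 -0.018] tooly [-0.232  0.973 -0.009] toolz [ 0.019 -0.004 -1.   ]
13.442957307295579
```

View pics/w10.png

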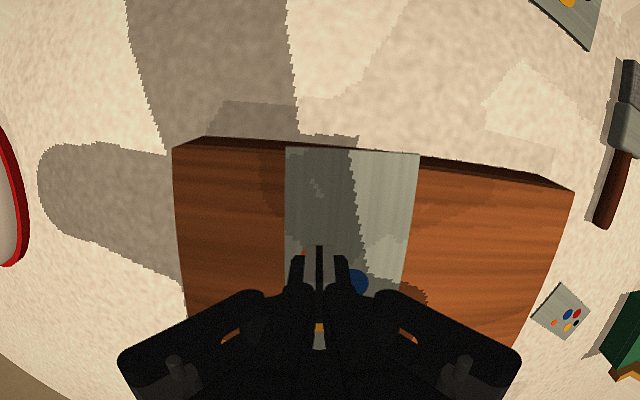

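```bash
python3 - <<'E'
from h import *
s=read_state()
near([[285,146],[420,154]],s,45)
print(wback([[172,149],[574,191]],42,s).round(1))
E
```

```text
corners [[507.3, -266.5], [495.1, -202.3]] mid [ 501.2 -234.4] w 65.4 yaw 10.8 overhang(top-cam edge) 7.0
[[ 521.5 -325.4   42. ]
 [ 486.   -85.9   42. ]]
```

Now 7 mm overhang at yaw 10.8°. I'll move the press point nearer the middle so the turn slows, then finish the slide.

Emit:
jog_arm(increments=[[0,0,-0.003,0],[0,0.009,-0.003,0],[0,0.009,-0.003,0]])

```text
clock: 15.55
position: [558.4, -227.4, 35.4]
ee_rot: [-0.117, 0.993, -0.003, 0.008]
contact_force: [0.3, 0.5, -0.0]
gripper_width: -0.4
```

Emit:
jog_arm(increments=[[0,0,0.0015,0],[0,0,0.0025,0],[0,0,0.0035,0],[0,0,0.0035,0]])

```text
clock: 16.05
position: [558.9, -227.7, 33.1]
ee_rot: [-0.117, 0.993, -0.003, 0.009]
contact_force: [-1.2, 0.9, 7.2]
gripper_width: -0.0
```

```bash
python3 - <<'E'
from h import *
s,T=state();print(yaw(T))
E
```

```text
t 16.05 pos [ 558.9 -227.7   33.1] F [-1.2  0.9  7.2] M [0.28 0.6  0.03] w -0.0 j [-0.12  0.53 -0.28  0.   -0.75 -1.22]
toolx [-0.972 -0.233 -0.017] tooly [-0.233  0.972 -0.009] toolz [ 0.018 -0.004 -1.   ]
13.488210622422452
```

Emit:
jog_arm(increments=[[0.003,0.0003,0.0014,0],[0.006,0.0006,0.0014,0],[0.009,0.0009,0.0014,0],[0.012,0.0012,0.0014,0],[0.015,0.0015,0.0014,0],[0.018,0.0018,0.0014,0],[0.021,0.0021,0.0014,0],[0.024,0.0024,0.0014,0],[0.027,0.0027,0.0014,0],[0.029,0.0029,0.0014,0]])

```text
clock: 17.3
position: [532.9, -232.3, 33.1]
ee_rot: [-0.118, 0.993, -0.005, 0.012]
contact_force: [2.2, 1.3, 6.5]
gripper_width: -0.2
```

```bash
python3 - <<'E'
from h import *
s,T=state();print(yaw(T))
im=get_image("wrist")[:,:,::-1];cv2.imwrite("pics/w11.png",im)
E
```

```text
t 17.30 pos [ 532.9 -232.3   33.1] F [2.2 1.3 6.5] M [ 0.13 -0.54 -0.01] w -0.2 j [-0.13  0.49 -0.34  0.   -0.71 -1.21]
toolx [-0.972 -0.234 -0.022] tooly [-0.234  0.972 -0.012] toolz [ 0.025 -0.006 -1.   ]
13.551803404562072
```

View pics/w11.png

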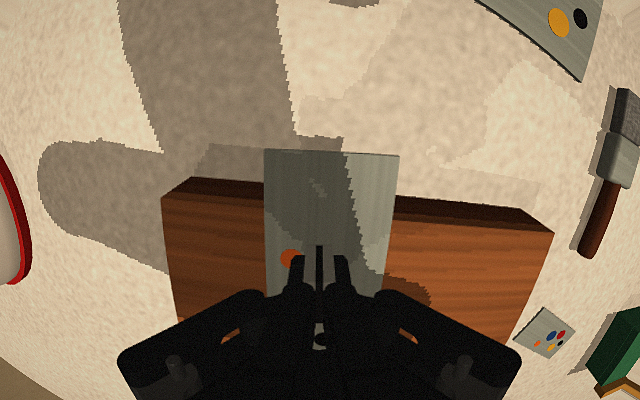

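```bash
python3 - <<'E'
from h import *
s=read_state()
near([[264,150],[399,156]],s,45)
print(wback([[161,198],[554,233]],42,s).round(1))
E
```

```text
corners [[482.7, -271.5], [469.9, -208.0]] mid [ 476.3 -239.7] w 64.7 yaw 11.3 overhang(top-cam edge) 32.4
[[ 521.7 -325.2   42. ]
 [ 487.5  -85.    42. ]]
```

Overhang is 32.4 mm at yaw 11.3°. One small extra slide, then release.

Emit:
jog_arm(increments=[[0.0015,0.0001,0.0014,0],[0.003,0.0003,0.0014,0],[0.0045,0.0004,0.0014,0],[0.0045,0.0004,0.0014,0]])

```text
clock: 17.85
position: [530.5, -233.5, 33.2]
ee_rot: [-0.118, 0.993, -0.006, 0.014]
contact_force: [1.6, 0.3, 5.7]
gripper_width: 0.2
```

Emit:
jog_arm(increments=[[0,0,-0.005,0],[0,0,-0.03,0],[0,0,-0.06,0],[0,0,-0.06,0]], hand=1)

```text
clock: 18.35
position: [529.9, -233.4, 95.4]
ee_rot: [-0.118, 0.993, -0.006, 0.016]
contact_force: [-0.5, 0.5, -0.4]
gripper_width: 72.2
```

```bash
python3 - <<'E'
from h import *
s,T=state();print(yaw(T))
im=get_image("wrist")[:,:,::-1];cv2.imwrite("pics/w12.png",im)
im=get_image("top")[:,:,::-1];cv2.imwrite("pics/t12.png",cv2.resize(im[130:260,340:480],None,fx=4.5,fy=4.5,interpolation=cv2.INTER_CUBIC))
E
```

```text
t 18.35 pos [ 529.9 -233.4   95.4] F [-0.5  0.5 -0.4] M [-0.02  0.05 -0.01] w 72.2 j [-0.13  0.41 -0.3   0.01 -0.83 -1.2 ]
toolx [-0.971 -0.235 -0.031] tooly [-0.235  0.972 -0.016] toolz [ 0.034 -0.009 -0.999]
13.611153756287639
```

View pics/w12.png

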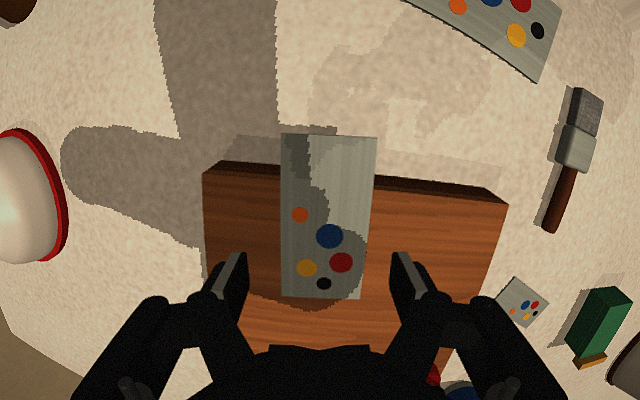

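View pics/t12.png

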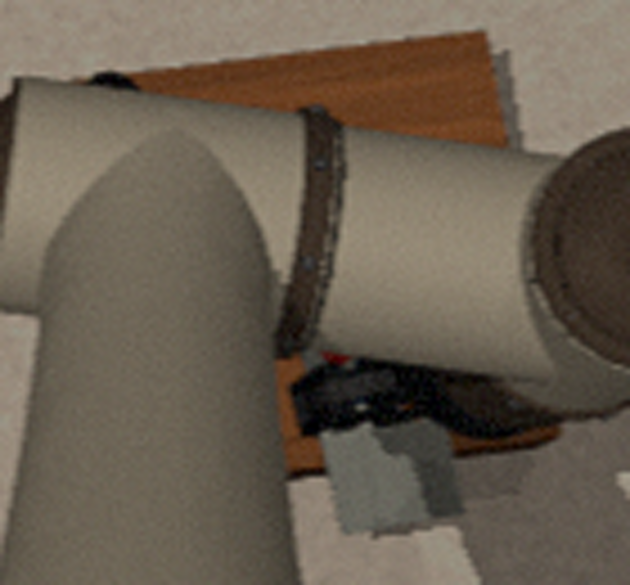

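```bash
python3 - <<'E'
from h import *
s=read_state()
near([[281,134],[377,138]],s,45)
P=wback([[281,134],[377,138],[360,300],[282,296]],45,s)[:,:2]
print("far mid",P[2:].mean(0).round(1),"near mid",P[:2].mean(0).round(1),"len",np.linalg.norm(P[2:].mean(0)-P[:2].mean(0)).round(1))
d=P[2:].mean(0)-P[:2].mean(0);print("axis yaw",np.degrees(np.arctan2(d[1],d[0])))
E=wback([[203,174],[508,204]],42,s).round(1);print(E)
# tip pixel: project tool points for tips z guesses
T=R.from_quat(s["ee_rot"]).as_matrix()
for z in (-35,-30,-25,-20,-15,-10): print(z,[wproj(s["position"]+T@np.array([x,y,z]),s).round(0).tolist()[0] for x,y in((11,37),(11,-37),(-11,37))])
E
```

```text
corners [[478.0, -271.8], [465.3, -209.3]] mid [ 471.6 -240.5] w 63.7 yaw 11.5 overhang(top-cam edge) 37.1
far mid [ 599.5 -214.8] near mid [ 471.6 -240.5] len 130.5
axis yaw 11.399926803347737
[[ 518.7 -322.6   42. ]
 [ 484.8  -87.4   42. ]]
-35 [[400.0, 259.0], [239.0, 259.0], [394.0, 298.0]]
-30 [[397.0, 254.0], [242.0, 254.0], [392.0, 292.0]]
-25 [[395.0, 249.0], [244.0, 249.0], [391.0, 287.0]]
-20 [[393.0, 245.0], [246.0, 245.0], [389.0, 281.0]]
-15 [[391.0, 241.0], [248.0, 241.0], [387.0, 277.0]]
-10 [[389.0, 237.0], [250.0, 237.0], [385.0, 272.0]]
```

The overhang is about 35 mm and the plate yaw is 11.4°, with the board at 7.8°. Next I position the open fingers astride the overhang and descend.

```bash
python3 - <<'E'
from h import *
s,T=state();print(yaw(T))
print(shift([488.7,-237.7,90],s,T),shift([488.7,-237.7,2.5],s,T))
E
```

```text
t 18.45 pos [ 528.1 -232.9   92.8] F [-0.8 -0.   0.4] M [0.01 0.09 0.03] w 85.0 j [-0.13  0.41 -0.3   0.   -0.83 -1.2 ]
toolx [-0.972 -0.234 -0.026] tooly [-0.234  0.972 -0.014] toolz [ 0.029 -0.007 -1.   ]
13.565772121959371
[0.0394 0.0046 0.0017] [0.0417 0.0058 0.0892]
```

Emit:
jog_arm(increments=[[0.02,0.002,0.001,1],[0.0395,0.0045,0.002,2.2],[0.0395,0.0045,0.002,2.2],[0.0395,0.0045,0.002,2.2]])

```text
clock: 18.95
position: [489.0, -237.9, 89.3]
ee_rot: [-0.099, 0.995, -0.005, 0.014]
contact_force: [0.6, 0.2, 0.2]
gripper_width: 85.7
```

```bash
python3 - <<'E'
from h import *
s,T=state();print(yaw(T))
print(shift([488.7,-237.7,2.5],s,T))
im=get_image("wrist")[:,:,::-1];cv2.imwrite("pics/w13.png",im)
E
```

```text
t 18.95 pos [ 489.  -237.9   89.3] F [0.6 0.2 0.2] M [ 0.02 -0.    0.01] w 85.7 j [-0.15  0.36 -0.39  0.   -0.79 -1.22]
toolx [-0.98  -0.197 -0.026] tooly [-0.197  0.98  -0.012] toolz [ 0.028 -0.007 -1.   ]
11.38893171956802
[0.0025 0.0013 0.0867]
```

View pics/w13.png

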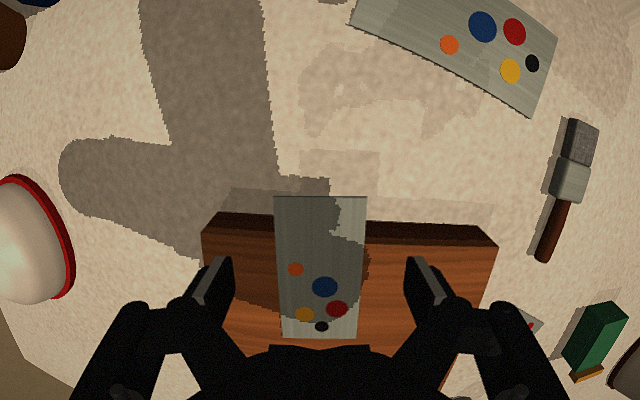

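The plate is centred between the fingers (near corners at (275,196) and (367,197), finger midline about 319). Descending.

Emit:
jog_arm(increments=[[0.0005,0.0003,0.02,0],[0.001,0.0006,0.035,0],[0.0012,0.0007,0.045,0],[0.0015,0.0008,0.053,0],[0.0017,0.0009,0.06,0],[0.0017,0.0009,0.06,0]])

```text
clock: 19.75
position: [488.9, -237.7, 29.0]
ee_rot: [-0.099, 0.995, -0.005, 0.013]
contact_force: [0.5, 0.6, -0.4]
gripper_width: 85.5
```

```bash
python3 - <<'E'
from h import *
s,T=state();print(yaw(T))
print(shift([488.7,-237.7,2.5],s,T))
im=get_image("wrist")[:,:,::-1];cv2.imwrite("pics/w14.png",im)
im=get_image("side")[:,:,::-1];cv2.imwrite("pics/s14.png",cv2.resize(im[100:200,300:430],None,fx=6,fy=6,interpolation=cv2.INTER_CUBIC))
E
```

```text
t 19.75 pos [ 488.9 -237.7   29. ] F [ 0.5  0.6 -0.4] M [0.   0.04 0.02] w 85.5 j [-0.15  0.45 -0.44  0.   -0.65 -1.22]
toolx [-0.98  -0.197 -0.026] tooly [-0.197  0.98  -0.012] toolz [ 0.028 -0.007 -1.   ]
11.39061066968431
[0.0009 0.0003 0.0264]
```

View pics/w14.png

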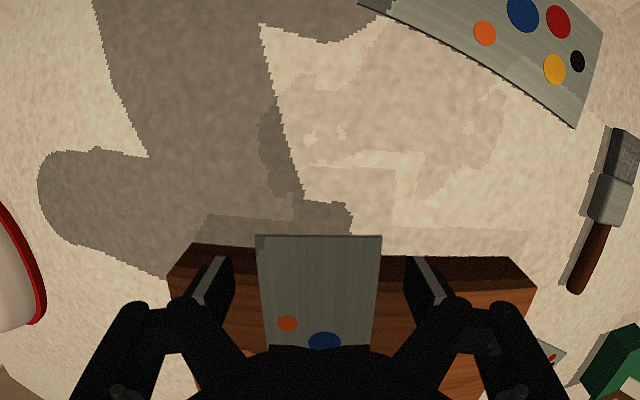

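View pics/s14.png

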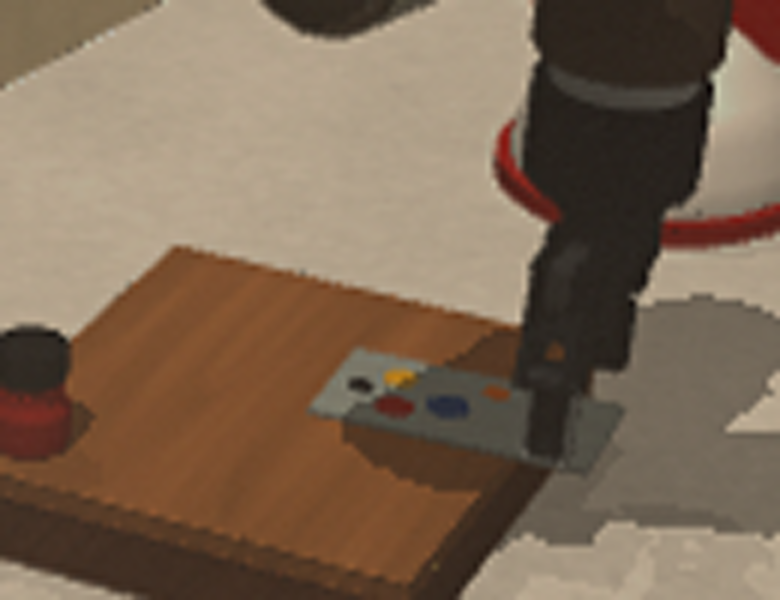

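Emit:
jog_arm(increments=[[0.0002,0.0001,0.004,0],[0.0003,0.0001,0.008,0],[0.0005,0.0002,0.012,0],[0.0006,0.0002,0.016,0],[0.0007,0.0003,0.02,0],[0.0008,0.0003,0.024,0],[0.0009,0.0003,0.0265,0],[0.0009,0.0003,0.0265,0]])

```text
clock: 20.85
position: [489.1, -237.9, 2.9]
ee_rot: [-0.099, 0.995, -0.005, 0.014]
contact_force: [-0.1, -0.0, -0.2]
gripper_width: 85.3
```

```bash
python3 - <<'E'
from h import *
s,T=state();print(yaw(T))
im=get_image("side")[:,:,::-1];cv2.imwrite("pics/s15.png",cv2.resize(im[100:200,300:430],None,fx=6,fy=6,interpolation=cv2.INTER_CUBIC))
E
```

```text
t 20.85 pos [ 489.1 -237.9    2.9] F [-0.1 -0.  -0.2] M [ 0.05  0.01 -0.  ] w 85.3 j [-0.15  0.49 -0.46  0.01 -0.59 -1.22]
toolx [-0.98  -0.197 -0.026] tooly [-0.197  0.98  -0.013] toolz [ 0.028 -0.007 -1.   ]
11.394727633169696
```

View pics/s15.png

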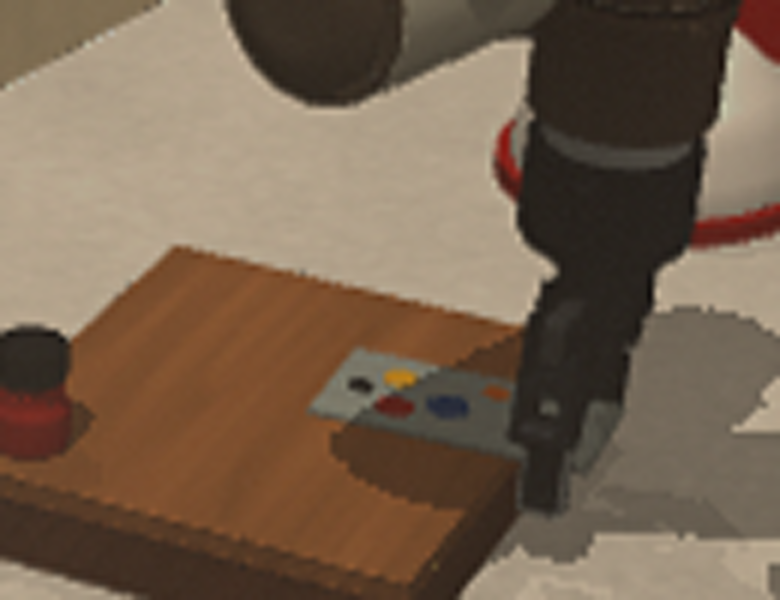

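Emit:
jog_arm(increments=[[0,0,0,0],[0,0,0,0],[0,0,0,0],[0,0,0,0]], hand=-1)

```text
clock: 21.4
position: [489.5, -238.0, 3.5]
ee_rot: [-0.099, 0.995, -0.005, 0.014]
contact_force: [-1.8, 0.5, 5.9]
gripper_width: 62.0
```

```bash
python3 - <<'E'
from h import *
s,T=state();print(yaw(T))
im=get_image("wrist")[:,:,::-1];cv2.imwrite("pics/w16.png",im)
E
```

```text
t 21.40 pos [ 489.5 -238.     3.5] F [-1.8  0.5  5.9] M [0.09 0.24 0.03] w 62.0 j [-0.15  0.49 -0.46  0.01 -0.59 -1.22]
toolx [-0.98  -0.198 -0.028] tooly [-0.198  0.98  -0.013] toolz [ 0.03  -0.008 -1.   ]
11.41618818916769
```

View pics/w16.png

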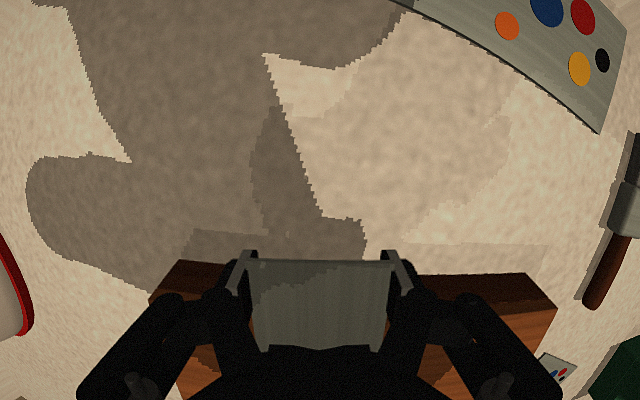

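Gripped, with the opening stopped at 62 mm on the plate's width. Lift slowly.

Emit:
jog_arm(increments=[[0,0,-0.001,0],[0,0,-0.003,0],[0,0,-0.006,0],[0,0,-0.01,0],[0,0,-0.02,0],[0,0,-0.035,0],[0,0,-0.05,0],[0,0,-0.065,0],[0,0,-0.08,0],[0,0,-0.08,0]])

```text
clock: 22.7
position: [488.2, -237.6, 85.3]
ee_rot: [-0.099, 0.995, -0.006, 0.016]
contact_force: [-1.1, -0.0, -2.0]
gripper_width: 62.0
```

```bash
python3 - <<'E'
from h import *
s,T=state();print(yaw(T))
im=get_image("wrist")[:,:,::-1];cv2.imwrite("pics/w17.png",im)
im=get_image("side")[:,:,::-1];cv2.imwrite("pics/s17.png",cv2.resize(im[80:200,290:440],None,fx=5,fy=5,interpolation=cv2.INTER_CUBIC))
E
```

```text
t 22.70 pos [ 488.2 -237.6   85.3] F [-1.1 -0.  -2. ] M [-0.    0.18 -0.03] w 62.0 j [-0.15  0.37 -0.4   0.   -0.77 -1.22]
toolx [-0.98  -0.198 -0.031] tooly [-0.198  0.98  -0.015] toolz [ 0.033 -0.008 -0.999]
11.428383130000155
```

View pics/w17.png

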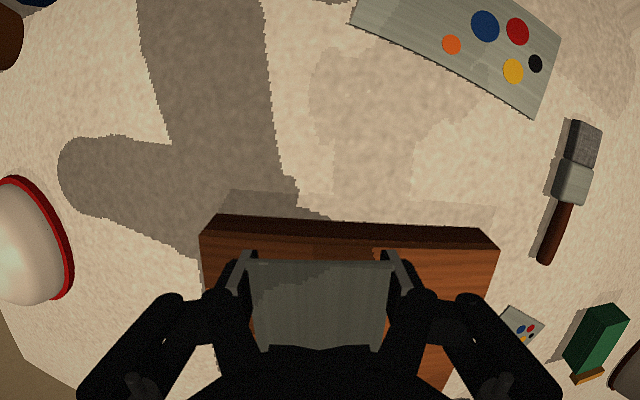

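View pics/s17.png

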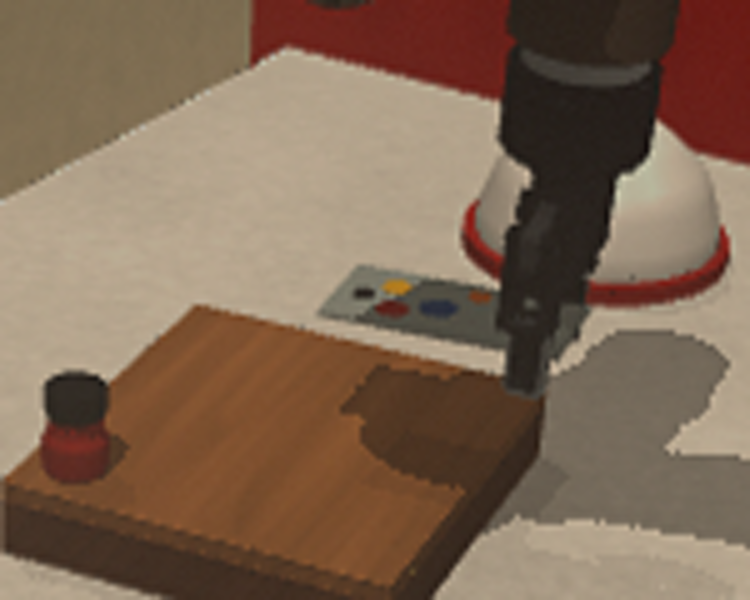

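The lift is good: the plate is level, about 2 N hangs on the wrist, and the board is empty. Next I refine the rest's height and pose from the top and side views.

```bash
python3 - <<'E'
from h import *
i=cv2.imread("pics/side0.png")
cv2.imwrite("pics/sr.png",cv2.resize(i[210:275,205:290],None,fx=8,fy=8,interpolation=cv2.INTER_CUBIC))
rs=np.array([[97,146],[300,125],[330,402],[124,423]])/7+[205,145]-0.5
for z in (36,40,44,48,52):
    P=back("top",rs,z); print(z,((proj("side",P)-[205,210]+.5)*8).round(0).tolist())
s=read_state()
P=wback([[248,263],[387,263]],s["position"][2]+40,s);T=R.from_quat(s["ee_rot"]).as_matrix()
print("near end in tool",((P-s["position"])@T).round(1))
E
```

```text
36 [[125.0, 257.0], [273.0, 127.0], [569.0, 223.0], [430.0, 361.0]]
40 [[129.0, 245.0], [276.0, 116.0], [572.0, 211.0], [434.0, 349.0]]
44 [[133.0, 233.0], [280.0, 105.0], [575.0, 199.0], [438.0, 336.0]]
48 [[137.0, 221.0], [283.0, 93.0], [578.0, 188.0], [441.0, 324.0]]
52 [[141.0, 209.0], [287.0, 82.0], [582.0, 176.0], [445.0, 311.0]]
near end in tool [[ 11.9 -31.8 -39.9]
 [ 12.4  29.6 -40.7]]
```

View pics/sr.png

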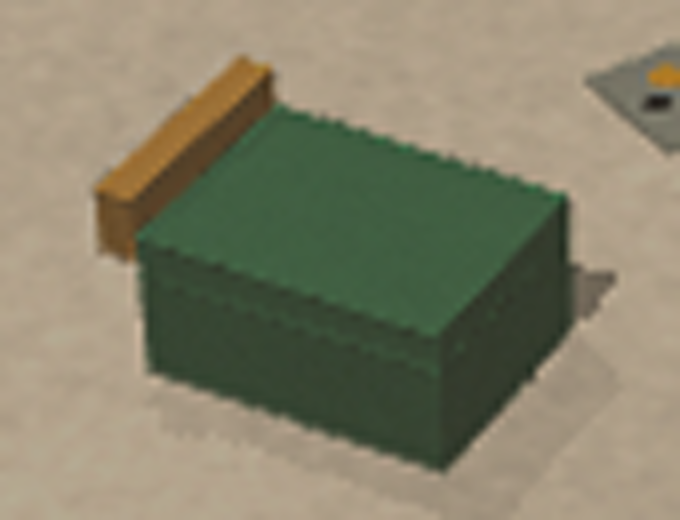

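```bash
python3 - <<'E'
from h import *
s,T=state();print(shift([530,85,115],s,T))
E
```

```text
t 22.80 pos [ 486.9 -237.3   83.4] F [-0.6  0.5 -2.1] M [ 0.03  0.18 -0.06] w 61.9 j [-0.15  0.37 -0.4   0.   -0.77 -1.22]
toolx [-0.98  -0.198 -0.027] tooly [-0.197  0.98  -0.013] toolz [ 0.029 -0.007 -1.   ]
[-0.1068  0.307  -0.0326]
```

Emit:
jog_arm(increments=[[-0.005,0.015,-0.01,0],[-0.015,0.05,-0.02,0],[-0.032,0.09,-0.03,0.5],[-0.049,0.14,-0.033,1],[-0.066,0.19,-0.033,2],[-0.083,0.24,-0.033,3],[-0.098,0.28,-0.033,3.5],[-0.105,0.3,-0.033,3.5],[-0.107,0.307,-0.033,3.5],[-0.107,0.307,-0.033,3.5]])

```text
clock: 24.05
position: [529.7, 84.7, 115.2]
ee_rot: [-0.069, 0.998, -0.005, 0.014]
contact_force: [0.1, -1.2, -1.8]
gripper_width: 61.7
```

```bash
python3 - <<'E'
from h import *
s,T=state();print(yaw(T))
cv2.imwrite("pics/w18.png",get_image("wrist")[:,:,::-1])
P=np.array([[658,249,44],[666,181,44],[571,167,44],[563,235,44],[662.5,215,44]])
print(wproj(P,s).round(0).tolist())
E
```

```text
t 24.05 pos [529.7  84.7 115.2] F [ 0.1 -1.2 -1.8] M [-0.01  0.2  -0.01] w 61.7 j [ 0.47  0.32 -0.38  0.03 -0.85 -1.92]
toolx [-0.99  -0.137 -0.027] tooly [-0.137  0.991 -0.012] toolz [ 0.029 -0.008 -1.   ]
7.890061433893016
[[455.0, 334.0], [394.0, 339.0], [407.0, 260.0], [476.0, 258.0], [425.0, 337.0]]
```

View pics/w18.png

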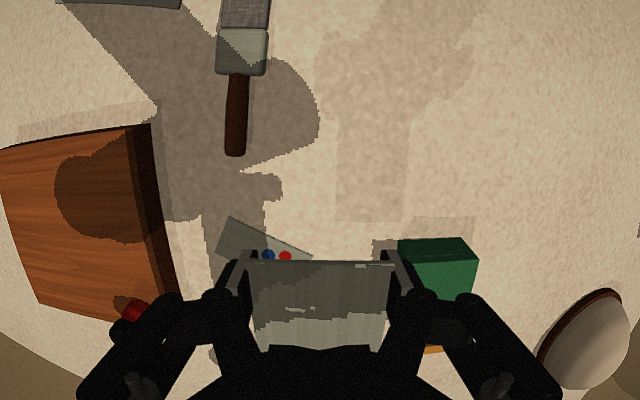

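```bash
python3 - <<'E'
from h import *
s,T=state()
P=wback([[408,259],[479,258.5]],44,s);print(P.round(1)); d=P[1]-P[0];print(np.degrees(np.arctan2(-d[0],d[1])),P.mean(0))
i=cv2.imread("pics/w18.png")
cv2.imwrite("pics/w18c.png",cv2.resize(i[225:365,235:495],None,fx=3,fy=3,interpolation=cv2.INTER_CUBIC))
# precise edges in top0: fit lines by green mask
i=cv2.imread("pics/top0.png");h=cv2.cvtColor(i,cv2.COLOR_BGR2HSV)
m=((h[:,:,0]>60)&(h[:,:,0]<90)&(h[:,:,1]>90)&(h[:,:,2]>60)).astype(np.uint8)
m[:, :205]=0;m[:,275:]=0
c=max(cv2.findContours(m,0,2)[0],key=cv2.contourArea);r=cv2.minAreaRect(c);print(r)
B=back("top",cv2.boxPoints(r),44)[:,:2];print(B.round(1).tolist())
mo=((h[:,:,0]>8)&(h[:,:,0]<25)&(h[:,:,1]>110)&(h[:,:,2]>90)).astype(np.uint8);mo[:,:205]=0;mo[:,275:]=0;mo[:145]=0;mo[180:]=0
c=max(cv2.findContours(mo,0,2)[0],key=cv2.contourArea);r=cv2.minAreaRect(c);B=back("top",cv2.boxPoints(r),56)[:,:2];print(r,B.round(1).tolist())
E
```

```text
t 24.10 pos [529.7  84.2 115.2] F [-0.1 -0.3 -2.9] M [-0.06  0.19 -0.05] w 61.6 j [ 0.47  0.32 -0.38  0.03 -0.85 -1.92]
toolx [-0.99  -0.136 -0.027] tooly [-0.136  0.991 -0.012] toolz [ 0.028 -0.008 -1.   ]
[[569.6 166.6  44. ]
 [562.9 237.9  44. ]]
5.386364970329337 [566.25025678 202.25958058  44.        ]
((234.76026916503906, 183.47259521484375), (39.20445251464844, 28.84065818786621), 83.9909896850586)
[[657.9, 249.0], [666.3, 181.7], [572.5, 168.3], [564.3, 234.6]]
((231.43887329101562, 160.04148864746094), (4.559648036956787, 29.670751571655273), 82.40535736083984) [[668.4, 251.8], [679.0, 183.5], [668.0, 181.6], [657.5, 249.9]]
```

View pics/w18c.png

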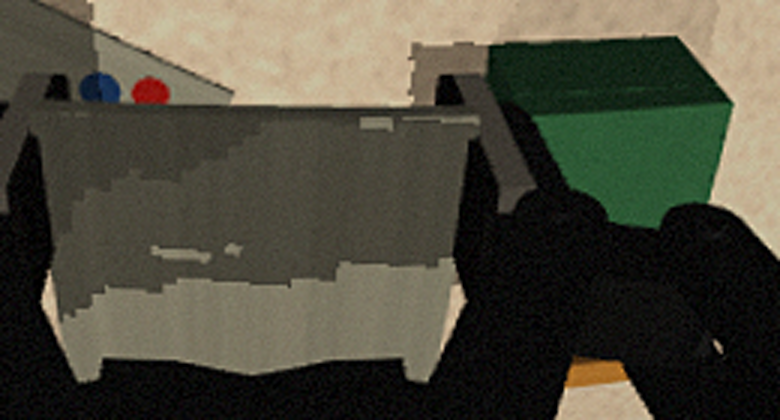

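```bash
python3 - <<'E'
from h import *
s,T=state(); s["position"]=np.array([529.7,84.7,115.2])
P=wback([[415,263],[479.3,259.3]],44,s);print(P.round(1)); d=P[1]-P[0];print(np.degrees(np.arctan2(-d[0],d[1])))
# plate near edge in image: crop (38,108)-(475,113)?
Q=wback([[247.5,260.5],[393,261]],s["position"][2]+41,s)
print(((Q-s["position"])@T).round(1))
E
```

```text
t 24.10 pos [529.7  84.2 115.2] F [-0.1 -0.3 -2.9] M [-0.06  0.19 -0.05] w 61.6 j [ 0.47  0.32 -0.38  0.03 -0.85 -1.92]
toolx [-0.99  -0.136 -0.027] tooly [-0.136  0.991 -0.012] toolz [ 0.028 -0.008 -1.   ]
[[573.  174.7  44. ]
 [563.7 239.1  44. ]]
8.178930777634108
[[ 13.8 -31.6 -41. ]
 [ 13.9  31.9 -41.8]]
```

```bash
python3 - <<'E'
from h import *
s,T=state();print(shift([539.7,198.8,115],s,T),shift([539.7,198.8,30],s,T))
E
```

```text
t 24.10 pos [529.7  84.2 115.2] F [-0.1 -0.3 -2.9] M [-0.06  0.19 -0.05] w 61.6 j [ 0.47  0.32 -0.38  0.03 -0.85 -1.92]
toolx [-0.99  -0.136 -0.027] tooly [-0.136  0.991 -0.012] toolz [ 0.028 -0.008 -1.   ]
[-0.0255  0.1122 -0.0004] [-0.0232  0.1131  0.0845]
```

Emit:
jog_arm(increments=[[-0.008,0.03,0,0],[-0.016,0.07,0,-0.3],[-0.023,0.1,0,-0.3],[-0.0255,0.112,0,-0.3],[-0.025,0.1125,0.02,-0.3],[-0.0245,0.1127,0.045,-0.3],[-0.0235,0.113,0.07,-0.3],[-0.0232,0.1131,0.0845,-0.3],[-0.0232,0.1131,0.0845,-0.3]])

```text
clock: 25.22
position: [539.2, 197.5, 29.2]
ee_rot: [-0.07, 0.997, -0.006, 0.013]
contact_force: [-0.6, -0.3, -1.9]
gripper_width: 62.2
```

```bash
python3 - <<'E'
from h import *
s,T=state();print(yaw(T),shift([539.7,198.8,8],s,T))
cv2.imwrite("pics/w19.png",get_image("wrist")[:,:,::-1])
im=get_image("side")[:,:,::-1];cv2.imwrite("pics/s19.png",cv2.resize(im[180:290,180:320],None,fx=5.5,fy=5.5,interpolation=cv2.INTER_CUBIC))
im=get_image("top")[:,:,::-1];cv2.imwrite("pics/t19.png",cv2.resize(im[145:235,195:285],None,fx=6.5,fy=6.5,interpolation=cv2.INTER_CUBIC))
E
```

```text
t 25.23 pos [539.2 197.5  29.2] F [-0.6 -0.3 -1.9] M [0.06 0.13 0.05] w 62.2 j [ 0.65  0.49 -0.37  0.04 -0.69 -2.1 ]
toolx [-0.99  -0.141 -0.025] tooly [-0.14   0.99  -0.013] toolz [ 0.026 -0.009 -1.   ]
8.086329771188703 [-0.0002  0.0014  0.0212]
```

View pics/w19.png

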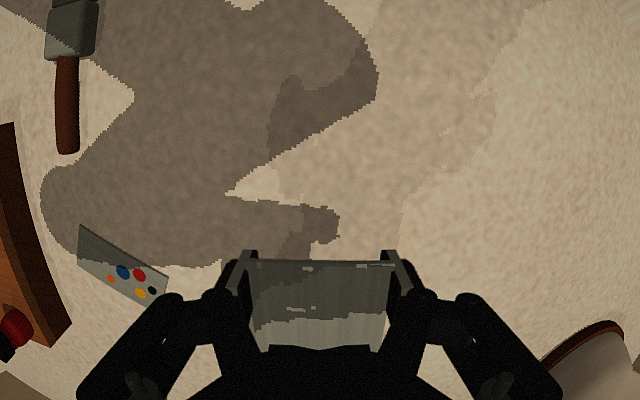

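View pics/s19.png

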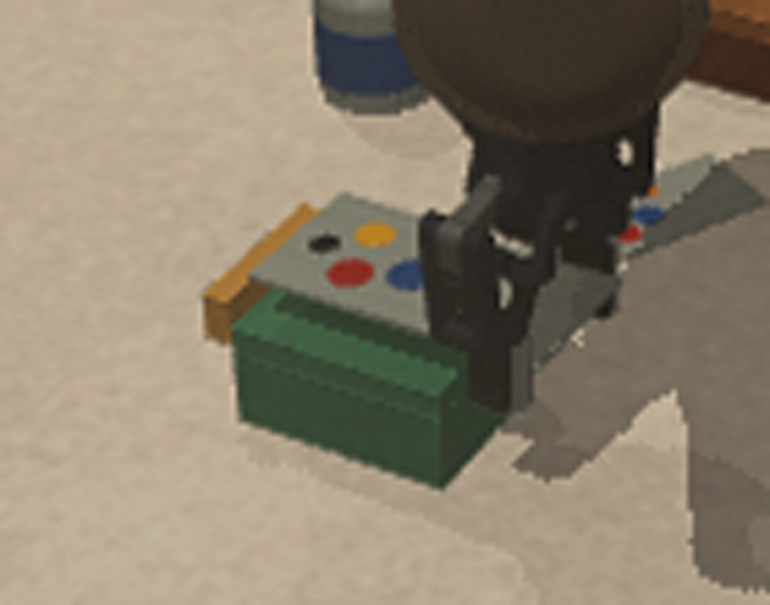

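View pics/t19.png

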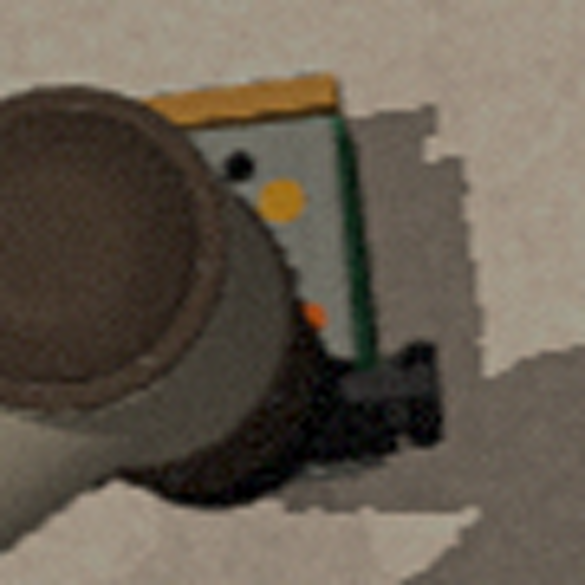

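```bash
python3 - <<'E'
from h import *
s,T=state()
P=back("top",[[195+335/6.5-.5,145+117/6.5-.5],[195+357/6.5-.5,145+360/6.5-.5]],72)[:,:2]
print("plate right far corner, right side pt",P.round(1)); d=P[0]-P[1];print(np.degrees(np.arctan2(d[1],d[0])))
f=np.array([662.5,215.2]);u=np.array([.9898,.1426]);n=np.array([-.1426,.9898])
print("rel to stop: along, lat",(P[0]-f)@u,(P[0]-f)@n)
q=s["position"]+T@np.array([-115,-32,-41]);print(q, (q[:2]-f)@u,(q[:2]-f)@n)
c=s["position"]+T@np.array([-115,0,-41]);print((c[:2]-f)@u,(c[:2]-f)@n)
E
```

```text
t 25.38 pos [540.5 199.   31.1] F [-0.4 -0.8 -2.1] M [0.06 0.16 0.  ] w 62.4 j [ 0.65  0.49 -0.37  0.04 -0.69 -2.1 ]
toolx [-0.989 -0.142 -0.029] tooly [-0.141  0.99  -0.011] toolz [ 0.03  -0.007 -1.   ]
plate right far corner, right side pt [[658.2 180. ]
 [570.3 168.7]]
7.348616092576853
rel to stop: along, lat -9.304055177912886 -34.18549099141943
[657.59200676 183.86487345  75.80532868] -9.326320757485735 -30.315628426140346
-9.285694707676111 1.6830494233910271
```

Both cameras agree that the plate is about 2 mm too far right and 9 mm short of the stop. I'll shift it 2 mm left and lower it.

```bash
python3 - <<'E'
from h import *
s,T=state();print(shift([540.2,201,10],s,T))
E
```

```text
t 25.38 pos [540.5 199.   31.1] F [-0.4 -0.8 -2.1] M [0.06 0.16 0.  ] w 62.4 j [ 0.65  0.49 -0.37  0.04 -0.69 -2.1 ]
toolx [-0.989 -0.142 -0.029] tooly [-0.141  0.99  -0.011] toolz [ 0.03  -0.007 -1.   ]
[0.0006 0.0023 0.0211]
```

Emit:
jog_arm(increments=[[0.0002,0.001,0.004,0],[0.0004,0.002,0.008,0],[0.0006,0.0023,0.012,0],[0.0006,0.0023,0.016,0],[0.0006,0.0023,0.0185,0],[0.0006,0.0023,0.0205,0],[0.0006,0.0023,0.0211,0]])

```text
clock: 26.25
position: [540.2, 201.0, 9.8]
ee_rot: [-0.071, 0.997, -0.004, 0.015]
contact_force: [-0.2, 0.3, -2.1]
gripper_width: 62.1
```

```bash
python3 - <<'E'
from h import *
s,T=state();print(yaw(T))
im=get_image("side")[:,:,::-1];cv2.imwrite("pics/s20.png",cv2.resize(im[180:290,180:320],None,fx=5.5,fy=5.5,interpolation=cv2.INTER_CUBIC))
E
```

```text
t 26.25 pos [540.2 201.    9.8] F [-0.2  0.3 -2.1] M [ 0.04  0.2  -0.03] w 62.1 j [ 0.65  0.52 -0.39  0.04 -0.64 -2.11]
toolx [-0.99  -0.142 -0.029] tooly [-0.141  0.99  -0.011] toolz [ 0.03  -0.007 -1.   ]
8.140751519545404
```

View pics/s20.png

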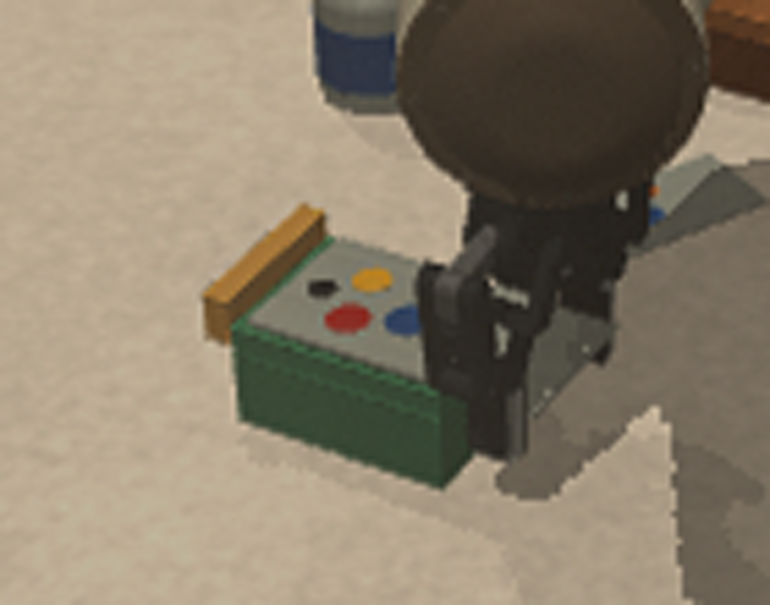

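Emit:
jog_arm(increments=[[0,0,0.0006,0],[0,0,0.0012,0],[0,0,0.0018,0],[0,0,0.0024,0],[0,0,0.0024,0]])

```text
clock: 26.92
position: [540.4, 201.0, 7.5]
ee_rot: [-0.071, 0.997, -0.004, 0.015]
contact_force: [-0.1, -0.1, -1.5]
gripper_width: 62.0
```

Emit:
jog_arm(increments=[[0,0,0.0006,0],[0,0,0.0012,0],[0,0,0.0018,0],[0,0,0.0024,0],[0,0,0.0024,0]])

```text
clock: 27.55
position: [540.9, 201.2, 5.7]
ee_rot: [-0.071, 0.997, -0.004, 0.015]
contact_force: [-0.9, -0.1, 2.8]
gripper_width: 62.1
```

Emit:
jog_arm(increments=[[-0.001,0,0.0002,0],[-0.002,0,0.0002,0],[-0.003,0,0.0003,0],[-0.004,0,0.0003,0],[-0.005,0,0.0003,0],[-0.006,0,0.0004,0],[-0.0065,0,0.0004,0]])

```text
clock: 28.42
position: [547.5, 202.2, 5.7]
ee_rot: [-0.071, 0.997, -0.004, 0.016]
contact_force: [-2.2, -1.0, 6.3]
gripper_width: 61.7
```

```bash
python3 - <<'E'
from h import *
s,T=state();print(yaw(T))
im=get_image("side")[:,:,::-1];cv2.imwrite("pics/s21.png",cv2.resize(im[200:275,200:290],None,fx=8,fy=8,interpolation=cv2.INTER_CUBIC))
E
```

```text
t 28.43 pos [547.5 202.2   5.7] F [-2.2 -1.   6.3] M [-0.09  0.55 -0.02] w 61.7 j [ 0.64  0.54 -0.37  0.04 -0.64 -2.1 ]
toolx [-0.989 -0.142 -0.03 ] tooly [-0.142  0.99  -0.011] toolz [ 0.032 -0.006 -0.999]
8.165384836805
```

View pics/s21.png

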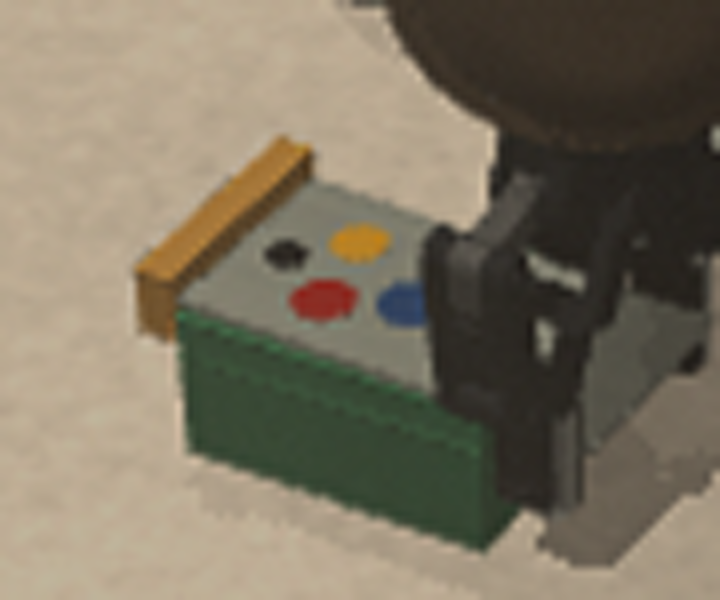

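Emit:
jog_arm(increments=[[-0.0005,0,0,0],[-0.001,0,0,0],[-0.0015,0,0,0],[-0.0015,0,0,0]])

```text
clock: 28.98
position: [547.6, 202.0, 5.7]
ee_rot: [-0.071, 0.997, -0.005, 0.014]
contact_force: [-5.5, 1.3, 7.8]
gripper_width: 62.0
```

Against the stop (no further travel, Fx −5.5 N). Now I ramp to about 8–9 N and hold for over a second.

Emit:
jog_arm(increments=[[-0.0014,0,-0.0003,0],[-0.0019,0,-0.0005,0],[-0.0022,0,-0.0005,0],[-0.0022,0,-0.0005,0]])

```text
clock: 29.48
position: [547.5, 201.6, 5.7]
ee_rot: [-0.072, 0.997, -0.006, 0.012]
contact_force: [-6.8, 0.1, 6.0]
gripper_width: 61.9
```

Emit:
jog_arm(increments=[[-0.0022,0,-0.0003,0],[-0.0027,0,-0.0003,0],[-0.0029,0,-0.0003,0],[-0.0029,0,-0.0003,0],[-0.0029,0,-0.0003,0],[-0.0029,0,-0.0003,0],[-0.0029,0,-0.0003,0],[-0.0029,0,-0.0003,0],[-0.0029,0,-0.0003,0],[-0.0029,0,-0.0003,0]])

```text
clock: 30.72
position: [547.4, 201.3, 5.6]
ee_rot: [-0.072, 0.997, -0.007, 0.009]
contact_force: [-9.3, 1.0, 8.9]
gripper_width: 62.0
```

Emit:
jog_arm(increments=[[-0.0027,0,-0.0003,0],[-0.0027,0,-0.0003,0],[-0.0027,0,-0.0003,0]])

```text
clock: 31.1
position: [547.2, 201.2, 5.6]
ee_rot: [-0.073, 0.997, -0.008, 0.007]
contact_force: [-9.5, 1.7, 8.9]
gripper_width: 61.9
```

Emit:
jog_arm(increments=[[-0.0012,0,-0.0005,0],[-0.001,0,-0.0005,0],[-0.0008,0,-0.0005,0],[-0.0008,0,-0.0005,0]], hand=1)

```text
clock: 31.6
position: [548.2, 201.2, 6.0]
ee_rot: [-0.072, 0.997, -0.008, 0.007]
contact_force: [-0.6, -0.1, -0.3]
gripper_width: 85.1
```

```bash
python3 - <<'E'
from h import *
s,T=state();print(yaw(T))
im=get_image("wrist")[:,:,::-1];cv2.imwrite("pics/w22.png",im)
im=get_image("side")[:,:,::-1];cv2.imwrite("pics/s22.png",cv2.resize(im[200:275,200:290],None,fx=8,fy=8,interpolation=cv2.INTER_CUBIC))
E
```

```text
t 31.60 pos [548.2 201.2   6. ] F [-0.6 -0.1 -0.3] M [0.02 0.02 0.03] w 85.1 j [ 0.64  0.54 -0.35  0.03 -0.67 -2.09]
toolx [-0.989 -0.145 -0.012] tooly [-0.144  0.989 -0.016] toolz [ 0.014 -0.014 -1.   ]
8.311602842531254
```

View pics/w22.png

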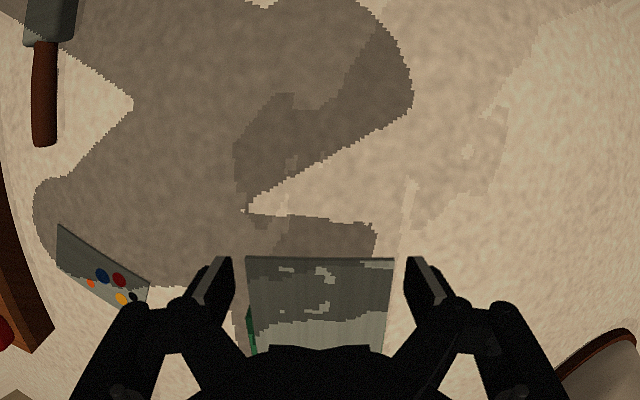

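View pics/s22.png

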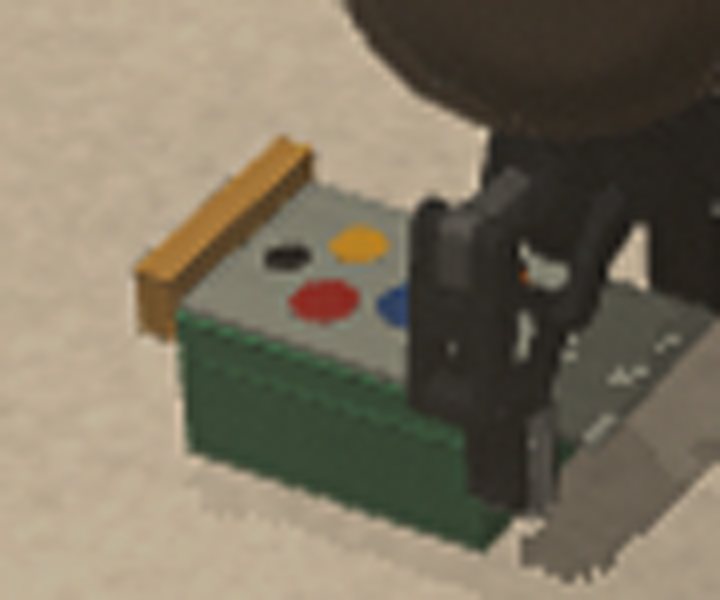

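Released. Now straight up, then away to check.

Emit:
jog_arm(increments=[[0,0,-0.01,0],[0,0,-0.03,0],[0,0,-0.06,0],[0,0,-0.1,0],[0.05,0,-0.14,0],[0.11,0,-0.16,0],[0.14,0,-0.17,0],[0.15,0,-0.17,0],[0.15,0,-0.17,0]])

```text
clock: 32.83
position: [397.4, 182.2, 174.6]
ee_rot: [-0.073, 0.997, -0.007, 0.007]
contact_force: [0.1, 0.9, -0.4]
gripper_width: 85.4
```

```bash
python3 - <<'E'
from h import *
s,T=state();print(yaw(T))
im=get_image("wrist")[:,:,::-1];cv2.imwrite("pics/w23.png",im)
im=get_image("top")[:,:,::-1];cv2.imwrite("pics/t23.png",cv2.resize(im[145:235,195:285],None,fx=6.5,fy=6.5,interpolation=cv2.INTER_CUBIC))
im=get_image("side")[:,:,::-1];cv2.imwrite("pics/s23.png",cv2.resize(im[200:275,200:290],None,fx=8,fy=8,interpolation=cv2.INTER_CUBIC))
E
```

```text
t 32.83 pos [397.4 182.2 174.6] F [ 0.1  0.9 -0.4] M [-0.03  0.01  0.01] w 85.4 j [ 0.82  0.1  -0.51  0.02 -0.97 -2.26]
toolx [-0.989 -0.145 -0.013] tooly [-0.145  0.989 -0.016] toolz [ 0.015 -0.013 -1.   ]
8.360908997031748
```

View pics/w23.png

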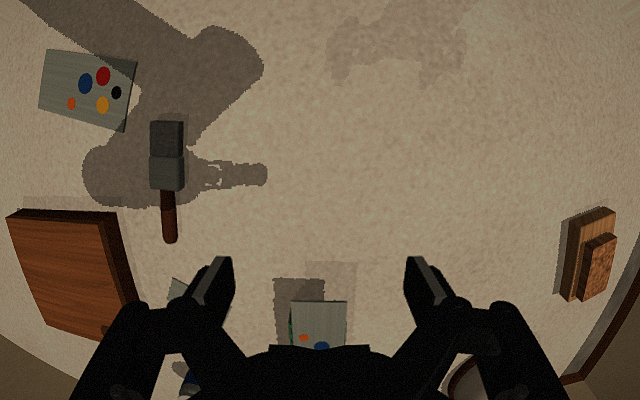

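View pics/t23.png

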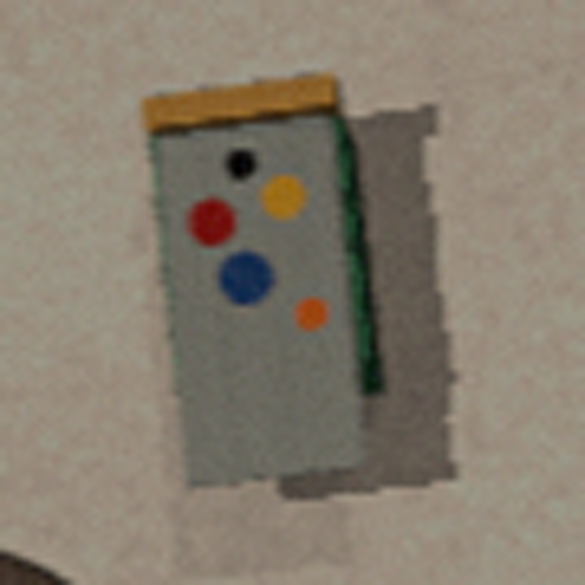

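View pics/s23.png

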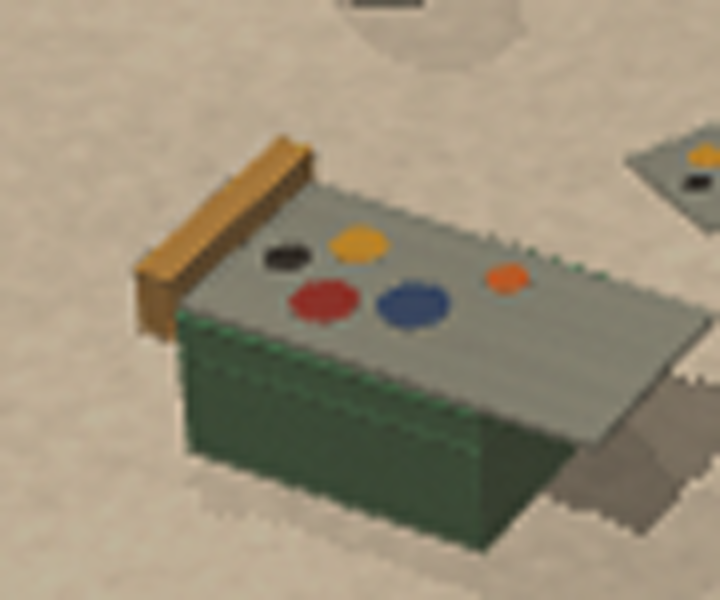

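```bash
python3 - <<'E'
from h import *
def rel(px,z):
    P=back("top",np.array(px)-.5,z)[:,:2]
    return P
k=6.5;o=np.array([195,145])
pl=np.array([[154,136],[337,115],[361,466],[190,487]])/k+o
P=rel(pl,47.)
f=np.array([662.5,215.2]);a=np.radians(8.2);u=np.array([np.cos(a),np.sin(a)]);n=np.array([-u[1],u[0]])
print(P.round(1).tolist(),"along",((P-f)@u).round(1),"lat",((P-f)@n).round(1))
d1=P[1]-P[2];d2=P[0]-P[3];print(np.degrees(np.arctan2([d1[1],d2[1]],[d1[0],d2[0]])), np.linalg.norm(d1),np.linalg.norm(P[0]-P[1]))
B=np.array([[657.9,249],[666.3,181.7],[572.5,168.3],[564.3,234.6]])
print("rest lat",((B-f)@n).round(1),"along",((B-f)@u).round(1))
# side view
c=(np.array([[180,303],[320,182],[714,318],[596,445]])/8+[200,200]-.5)
Q=back("side",c,47.)[:,:2];print("side plate",((Q-f)@n).round(1),((Q-f)@u).round(1))
r=(np.array([[137,236],[280,105],[568,198],[438,333]])/8+[205,210]-.5)
Q2=back("side",r,44.)[:,:2];print("side rest",((Q2-f)@n).round(1),((Q2-f)@u).round(1))
for X in (Q,Q2): 
    for i,j in((0,3),(1,2)): d=X[i]-X[j];print(np.degrees(np.arctan2(d[1],d[0])).round(1),end=" ")
E
```

```text
[[657.2, 248.8], [666.1, 182.9], [537.2, 169.1], [528.7, 229.3]] along [  -0.4   -1.  -130.6 -130.4] lat [ 34.  -32.5 -27.8  33. ]
[6.13057917 8.63347949] 129.68603748979604 66.4884757057738
rest lat [ 34.1 -33.7 -33.6  33.2] along [  0.3  -1.  -95.8 -94.4]
side plate [ 32.7 -32.1 -28.6  32.9] [  -1.    -2.7 -131.4 -130.8]
side rest [ 34.7 -34.3 -34.3  32.7] [ -1.1  -1.  -94.9 -94.8]
8.1 6.6 9.4 8.2
```

```bash
python3 - <<'E'
from h import *
im=np.mean([get_image("top")[:,:,::-1].astype(float) for _ in range(4)],0)
np.save("top.npy",im);si=np.mean([get_image("side")[:,:,::-1].astype(float) for _ in range(4)],0);np.save("side.npy",si)
cv2.imwrite("pics/t24.png",cv2.resize(np.clip(im*1.3,0,255).astype(np.uint8)[155:225,212:262],None,fx=11,fy=8.5 if 0 else 8.4,interpolation=cv2.INTER_LANCZOS4))
cv2.imwrite("pics/s24.png",cv2.resize(np.clip(si*1.3,0,255).astype(np.uint8)[212:262,215:295],None,fx=10,fy=10,interpolation=cv2.INTER_LANCZOS4))
E
```

```text
(no output)
```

View pics/t24.png

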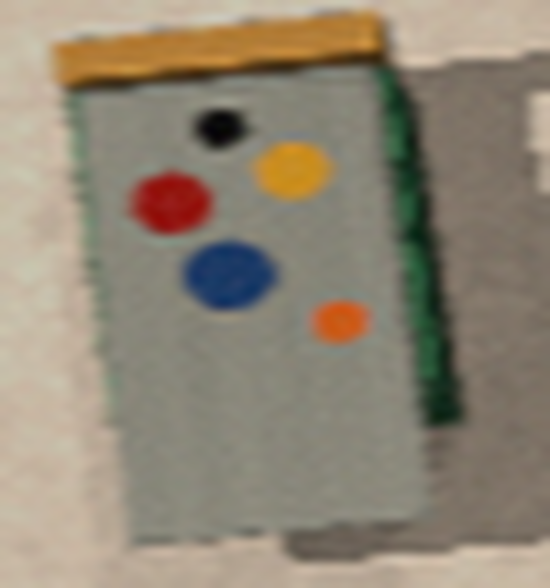

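View pics/s24.png

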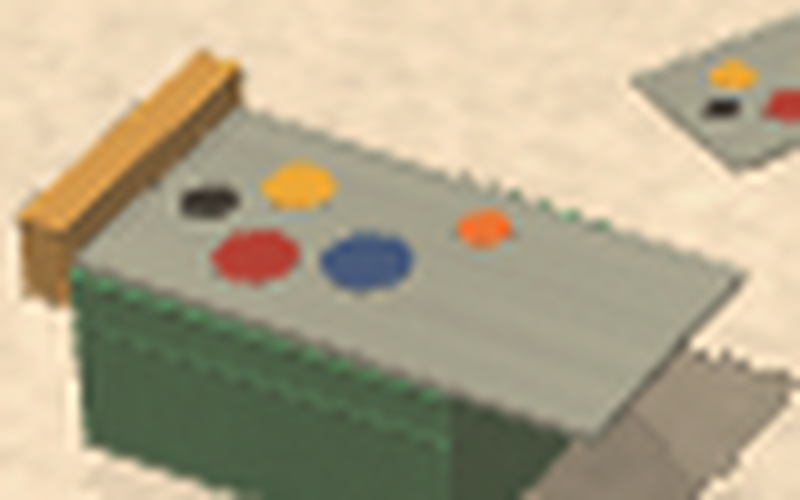

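```bash
python3 - <<'E'
from h import *
a=cv2.imread("pics/top0.png").astype(float);b=np.load("top.npy")
for nm,(x,y,w,h) in dict(jar=(350,140,30,30),tin=(298,102,30,38),brush=(308,228,30,72)).items():
    t=a[y:y+h,x:x+w].astype(np.uint8); r=cv2.matchTemplate(b[y-6:y+h+6,x-6:x+w+6].astype(np.uint8),t,cv2.TM_CCOEFF_NORMED);print(nm,cv2.minMaxLoc(r)[1],np.array(cv2.minMaxLoc(r)[3])-6)
state();print(job_done())
E
```

```text
jar 0.9939773678779602 [0 0]
tin 0.9969298243522644 [0 0]
brush 0.8125360608100891 [0 0]
t 33.38 pos [397.4 181.9 174. ] F [-0.1 -0.1 -0. ] M [0.03 0.03 0.03] w 85.5 j [ 0.82  0.1  -0.51  0.02 -0.97 -2.26]
toolx [-0.989 -0.144 -0.012] tooly [-0.144  0.989 -0.017] toolz [ 0.014 -0.015 -1.   ]
the job is handed in; nothing more can be done
None
```

The plate is on the green rest with its far end against the brass stop, and the job was handed in at about 33 s of the 64 s allowed.

**Slide:** I dragged the plate over the board with the force reading about 5–7 N at the end of each move; forces within a move were not logged. One drag slipped and turned it the wrong way, so I moved the press point to steer it straight. Its near end finished about 35–37 mm over the front edge.

**Lift and place:** I gripped the overhang across the plate's width; closing the fingers briefly read about 6 N upwards at the wrist. I then lifted it and laid it on the rest.

**Push:** The plate met the stop gently. I then held about 9 N for roughly a second (wrist readings 9.3 and 9.5 N) and opened the fingers while it was still touching.

**Last checks:**
- **Position:** no gap to the stop is visible. The plate is centred to about 1 mm.
- **Straightness:** it looks turned by about 0.5–1° relative to the rest. That is near what the images can resolve, so I left it.
- **Other things:** the jar and tin have not moved. The brush's best match is also at its old place, but weaker (0.81), possibly because of the arm's shadow.
- **Mismatch found:** the fingertips turned out to be about 12 mm behind the reported tool point, not 17 mm ahead of it. I therefore found heights by touch and from the images.
- **Tool tilt:** pressing left the tool leaning by up to about 2°, and the push against the stop took roughly half of that out. The arm touched nothing at the end.

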